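# Fetch the dropper bottle from between the muller and the jar

### The job

The dropper bottle sits in its light plywood stand on the dark board, hemmed in by the muller and the black jar. Clear the muller and the jar into the empty wooden tray first, then lift the bottle straight up out of its stand, without tipping or dragging the stand, and set it upright in the middle of the round cork coaster. Only then put the muller and the jar back upright on the board, each exactly where it stood at the start, and let nothing topple on the way.

Things in the scene. Friction and masses are not known exactly. Their poses are not given: they have to be found in the camera images.
- board: fixed dark wooden board 190 x 100 x 8 mm; origin at the centre of its underside, x along its long side (pointing away from the robot, within 0.2 rad), z up. Board, tray and coaster lie on two deep wooden painting panels, whose flat white faces are at z = 0.09. The stand is at its middle; the muller and the jar stand 56 mm before and behind it along board x (+-4 mm sideways), in either order
- tray: fixed, empty, light wooden open tray 190 x 100 mm outside, 18 mm high, walls and floor 6 mm thick; origin at the centre of its underside, x along its long side (pointing away from the robot, within 0.2 rad), z up; inside 178 x 88 mm. Board and tray may change sides: one lies to the robot's left, the other to its right
- coaster: fixed round cork coaster, 64 mm diameter, 4 mm thick, lying on the panel to the robot's left; origin at the centre of its underside
- stand: light (about 50 g) loose plywood bottle stand on the board, aligned with board x; origin at the centre of its underside. Base plate 44 (x) x 60 (y) x 5 mm; two upright cheeks at y = +-21.5 mm (5 mm thick, 32 mm wide, up to 55 mm) and a low bar at x = +-20 mm (up to 25 mm) keep the bottle with about 2 mm of play. Above the bars it is open to +x and -x, so the bottle's body is gripped there, with the fingers closing along the stand's x
- dropper: brown dropper bottle with black rubber bulb, about 70 g, 102 mm high: round body 33 mm in diameter up to about 62 mm, then a narrower cap (24 mm) and bulb; origin at the centre of its underside, z up its axis. At the start it stands on the stand's 5 mm base plate
- muller: glass muller with brown turned wooden handle, about 320 g, 104 mm high: round glass foot 60 mm in diameter up to 36 mm, handle up to 42 mm in diameter above it, gripped about 80 mm above the underside; origin at the centre of its underside, z up. At the start it stands on the board
- jar: closed black round jar with grey lid, about 60 g, 44 mm in diameter, 71 mm high; origin at the centre of its underside, z up; gripped about its body. At the start it stands on the board

How it is judged:
By the outcome, as a careful person would: the job done as asked, in the order asked, and still so for the second after the job is handed in, with the robot touching nothing.
It also fails if it takes over 146 s, if anything falls off the work surface, if the arm or the gripper's body presses on something with over 40 N, if the wrist force passes 120 N, or if a joint passes its speed limit or range.

### The arm

A 6-joint arm with a two-finger parallel gripper is mounted at the origin on a cart in front of the work surface, level with it; the furniture and walls round the work are solid. World frame = base frame: x ahead of the robot, y to its left, z up, the work surface at z = 0. Lengths are in m, angles in degrees, forces in N, time in s.
With the tool pointing down it reaches from about 0.25 to 0.725 m from the base axis. Payload 9.7 kg.
Tool frame: the origin (TCP) lies at the very end of the fingers, on their centre line; the grasp point (between the pads) lies 19 mm behind it; z points along the fingers, y is the line along which they close (so a half turn about z gives the same grasp; the last joint's range is limited). The gripper opens to 85 mm and grips with 20 to 120 N. Pads are 22 mm wide; open, the fingers measure 114 mm over their backs; the gripper's body (76 mm by 85 mm) begins 54 mm behind the grasp point. The pads swing forward as they close: fully open they stand 13 mm farther back than shut.
Start: joints at [-63.942, 4.979, 10.078, 95.1, 0, 90], TCP at [0.242, -0.494, 0.211] pointing down, gripper open.
Joint ranges: [-179.16, 179.16], [-48.56, 103.87], [-65.8, 70.77], [-126.05, 130.52], [-82.76, 87.17], [-180, 180]. Speed limits (degrees/s): [127.2, 127.2, 147.25, 180, 180, 180].

### API

Orientations are given as [roll, pitch, yaw] about the fixed x, y, z axes, in that order (R = Rz(yaw) Ry(pitch) Rx(roll)).
In Python, from workcell import bot gives the robot as it stands.
- The arm moves only by the tool arm_command, never from a script. Its argument "series" is a list of rows, each a list of 4 numbers: the shift along the tool's x, y, z in m, then the turn about the tool's z in rad. A call has exactly 5 rows; each row is the pose to reach, as a shift and turn from the pose commanded when the call began, along the tool's axes at that moment; what a row does not reach only later rows make up. A row lasts 1/10 s, in which the tool goes at most 50 mm and 8.59 degrees, less where a joint would pass 70% of its speed; a pose out of reach is approached as far as the arm can. A call with a gripper value outside its range is refused whole. "hand" is the finger opening in m, from 0 to 0.0854, set as the call begins (left out, the last holds). The fingers move at their own pace and stop on an object; "grip_force" is the grip in N (left out, the last holds). Time passes only in rows, so rows that repeat a pose let the fingers close, or fill a call up. It gives the time, the measured TCP pose, the force, the opening and the grip force at its end, in the units of the state.
- bot.get_obs(): the state, without advancing time (a new reading comes with each control period).
- bot.camera(name): name is "scene" or "top"; returns a dict with "color" (400x640x3 uint8, blue, green, red), "camera_matrix" (3x3 intrinsics, pixels), "xyz" and "orientation" of the camera in the world. Camera axes: x right, y up, looking along -z (the intrinsics and any distortion apply to the point x, -y, -z); pixel columns grow to the right and rows downward; lengths in m; the calibration is good to about 2 mm. A picture is of the moment at which its call begins. There is no depth.
- bot.job_done(): hands the job in; it is judged then, once.
Trained networks look in the newest picture that a camera, given by its name, has taken for a name from the list of things; names that differ only in an ending like _2 or _b are one class to them, and where a whole thing is asked for, a point or a joint stands for the part that bears it (a point fixed in the world has none). Each returns a list of dicts, best first, with "confidence" (0 to 1); they miss things now and then, are a little off and sometimes report something else, mostly with a low value. They report only what shows in the picture. A call takes as long as a camera call.
- bot.find_in(camera, target): "location" ([column, row] in pixels, amid what is visible of it).
- bot.mark_of(camera, target): "location" ([column, row] in pixels: a listed point, or the origin of a listed thing).
The state is a dict: "time": time; "q": joint angles; "qd": joint speeds; "joint_efforts": joint torques, N m; "ee_pos": TCP position; "tcp_rot": TCP orientation; "wrist_force": force on the tool from outside, world axes, zero at the start; "torque": the same for the moment, N m; "opening": finger opening in m; "grasp_force": force on a finger pad.
Only numpy, scipy, OpenCV 4.12 (cv2) and the standard library are available. Lean on these libraries where they do the work, as an engineer would, in place of code of your own. Each camera call takes 0.05 s, during which the arm holds its last target. There are 200 camera calls.

## Working session

There is one attempt and no reset: what is moved stays moved. The work goes in short steps, Python scripts to look and compute and a tool call to move; the robot and the scene stay as the last step left them, time stands still between calls to the robot, and variables do not carry over. Pictures are saved under pics/ and viewed, at most 14 in all, crops included, and the job is handed in when it is done.

Besides the shell and the picture viewer there is one more tool, called after ">>>" by a JSON object that holds its "method" and its "body". arm_command: Moves the arm, as the interface text tells. Its arguments: {"type":"object","properties":{"series":{"type":"array"},"hand":{"type":"number"},"grip_force":{"type":"number"}},"required":["series"]}

```bash
ls; mkdir -p pics
cat > h.py <<'E'
import numpy as np, cv2
from scipy.spatial.transform import Rotation as R
from workcell import bot
def cam(name,save=None):
    c=bot.camera(name)
    if save: cv2.imwrite('pics/'+save,c['color'])
    return c
def ray(c,uv):
    K=np.array(c['camera_matrix']);o=np.array(c['orientation'],float)
    M=o if o.shape==(3,3) else R.from_euler('xyz',o,degrees=True).as_matrix()
    p=np.linalg.inv(K)@[uv[0],uv[1],1]
    return np.array(c['xyz']),M@[p[0],-p[1],-p[2]]
def at_z(c,uv,z):
    o,d=ray(c,uv); return o+d*(z-o[2])/d[2]
def proj(c,P):
    K=np.array(c['camera_matrix']);o=np.array(c['orientation'],float)
    M=o if o.shape==(3,3) else R.from_euler('xyz',o,degrees=True).as_matrix()
    p=M.T@(np.array(P)-c['xyz']); q=K@[p[0],-p[1],-p[2]]; return q[:2]/q[2]
E
python3 - <<'E'
from h import *
print(bot.get_obs())
Z=dict(board=.09,tray=.09,coaster=.09,stand=.098,dropper=.103,muller=.098,jar=.098)
for n in ['scene','top']:
    c=cam(n,n+'0.png')
    print(n,{k:v for k,v in c.items() if k!='color'})
    for t in Z:
        for d in bot.mark_of(n,t)[:2]: print(n,t,np.round(d['location'],1),round(d['confidence'],2),at_z(c,d['location'],Z[t]).round(4))
E
```

```text
pics
{'time': 0.0, 'q': array([-6.39420403e+01,  5.00958475e+00,  1.00340781e+01,  9.51004200e+01,
        2.03368514e-04,  8.99989810e+01]), 'qd': array([ 0.02643218, -0.01094927,  0.04670085,  0.05563279, -0.0834991 ,
       -0.06141396]), 'joint_efforts': array([ 6.28966677e-05, -5.20388997e+01,  4.64803970e+01,  1.64070376e-02,
        4.70810608e-05, -1.43430697e-05]), 'ee_pos': array([ 0.24148791, -0.49385255,  0.21049427]), 'tcp_rot': array([-1.79924073e+02, -2.04718742e-04,  2.60589785e+01]), 'wrist_force': array([ 0.37718852, -0.21427308,  0.03806479]), 'torque': array([-0.01312424,  0.04304856, -0.00178106]), 'grasp_force': 0.0, 'opening': 0.08550329213714179}
scene {'camera_matrix': array([[465.76198394,   0.        , 318.30248756],
       [  0.        , 465.76198394, 197.80811598],
       [  0.        ,   0.        ,   1.        ]]), 'xyz': array([-0.10697785,  0.720589  ,  1.23454388]), 'orientation': array([ 4.09381607e+01,  7.70847315e-02, -1.39110419e+02])}
scene board [394.6 151.6] 0.91 [ 0.4811 -0.3709  0.09  ]
scene tray [262.9 281.7] 0.68 [0.4575 0.3092 0.09  ]
sc
[... 255 characters left out ...]
[[482.06343078,   0.        , 315.77441138],
       [  0.        , 482.06343078, 195.59652884],
       [  0.        ,   0.        ,   1.        ]]), 'xyz': array([0.36792309, 0.029551  , 1.73012337]), 'orientation': array([  4.81961851,  -0.902762  , -90.16726742])}
top board [419.7 205.4] 0.88 [ 0.4719 -0.3521  0.09  ]
top board [425.7 205.8] 0.33 [ 0.4705 -0.3727  0.09  ]
top tray [224.3 209.3] 0.76 [0.4599 0.3142 0.09  ]
top coaster [188.4 199.7] 0.49 [0.4928 0.4362 0.09  ]
top stand [425.6 202.9] 0.49 [ 0.4799 -0.3706  0.098 ]
top dropper [425.6 204.2] 0.43 [ 0.4752 -0.3693  0.103 ]
top muller [424.9 221.7] 0.7 [ 0.416  -0.3668  0.098 ]
top jar [424.  192.9] 0.6 [ 0.5141 -0.3659  0.098 ]
```

View pics/scene0.png

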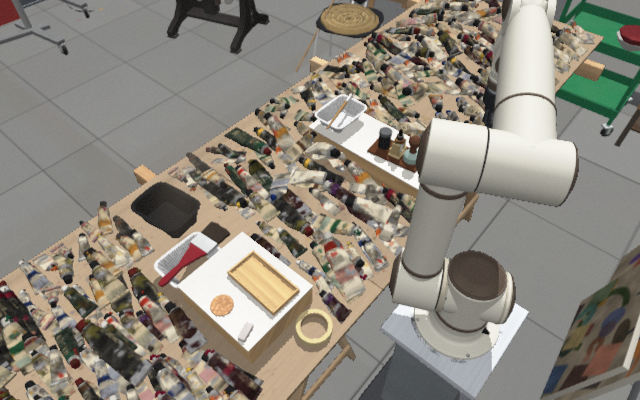

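View pics/top0.png

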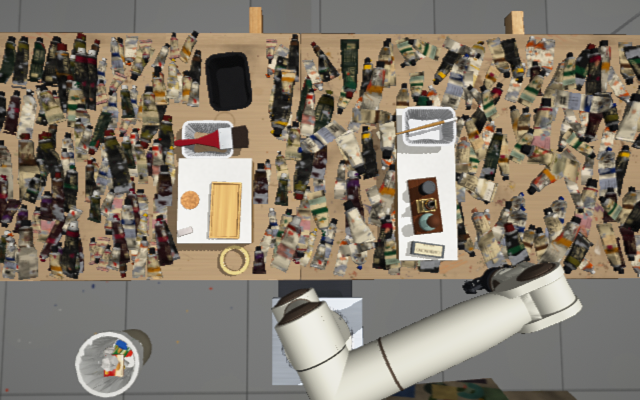

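The scene view shows the tray at (263,282), the coaster at (222,305) and the board at (395,150). The top view has the muller near the robot at (427,221), the jar farther away at (428,187), the tray at (225,210) and the coaster at (190,199). Next I'll refine by segmentation.

Run:
```python
from h import *
c=cam('top','top1.png'); im=c['color']; 
a=im[165:265,385:470]; b=im[150:250,170:260]
cv2.imwrite('pics/crop1.png',np.hstack([cv2.resize(a,(390,459),interpolation=cv2.INTER_CUBIC),cv2.resize(b,(400,459),interpolation=cv2.INTER_CUBIC)]))
hsv=cv2.cvtColor(im,cv2.COLOR_BGR2HSV)
for p in [(412,210),(214,200),(228,215),(190,199),(427,221),(428,187),(425,205)]: print(p,im[p[1],p[0]],hsv[p[1],p[0]])
def quad(roi,mask,z):
    x0,y0,x1,y1=roi; m=np.zeros_like(mask); m[y0:y1,x0:x1]=mask[y0:y1,x0:x1]
    n,l,s,_=cv2.connectedComponentsWithStats(m); k=1+np.argmax(s[1:,4])
    pts=np.argwhere(l==k)[:,::-1]
    W=np.array([at_z(c,p,z)[:2] for p in pts]).astype(np.float32)
    r=cv2.minAreaRect(W*1000); return s[k],r,pts.mean(0)
gray=im.max(2)
mb=((gray<215)).astype(np.uint8)*255   # non-white
S=hsv[...,1]
print('board',quad((400,172,455,240),((gray<130)&(S>60)).astype(np.uint8)*255,.098))
print('tray',quad((203,172,248,246),(S>50).astype(np.uint8)*255,.108))
print('coaster',quad((179,185,202,212),(S>50).astype(np.uint8)*255,.094))
```

```text
(412, 210) [19 29 51] [  9 160  51]
(214, 200) [121 195 235] [ 19 124 235]
(228, 215) [125 201 239] [ 20 122 239]
(190, 199) [ 90 149 209] [ 15 145 209]
(427, 221) [21 28 44] [  9 133  44]
(428, 187) [101  97  94] [107  18 101]
(425, 205) [24 37 59] [ 11 151  59]
board (array([ 408,  177,   35,   58, 1093], dtype=int32), ((471.3562927246094, -367.4307556152344), (186.82923889160156, 96.53016662597656), 6.260711193084717), array([424.06678866, 206.1957914 ]))
tray (array([ 209,  182,   33,   57, 1738], dtype=int32), ((457.4942932128906, 308.9029541015625), (102.4667739868164, 190.4321746826172), 88.10331726074219), array([224.98906789, 209.91772152]))
coaster (array([181, 191,  19,  18, 273], dtype=int32), ((493.25592041015625, 429.9547424316406), (60.934242248535156, 57.80397033691406), 89.91761779785156), array([189.68131868, 199.5970696 ]))
```

View pics/crop1.png

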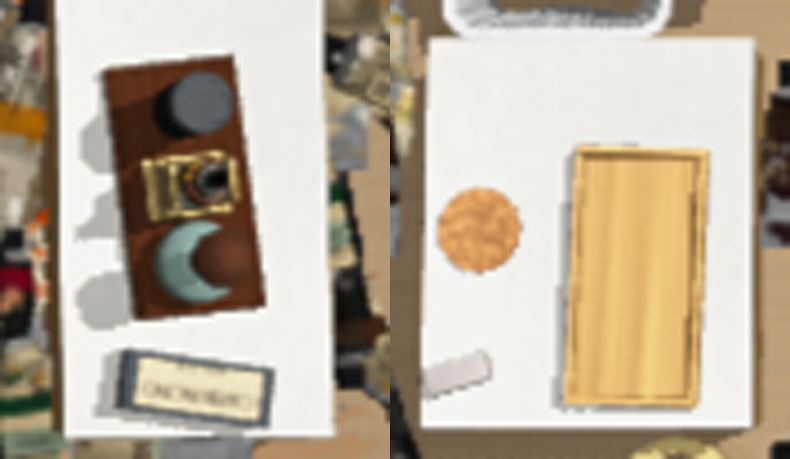

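The crop shows the board tilted about 6° with the jar lid at (429,187), the bulb at (431,205) and the muller handle at (434,222) in full-image pixels. The tray and coaster are unobstructed. A small box lies near the muller, robot-side.

Run:
```python
from h import *
c=cam('top')
for n,p,z in [('jar',(429.2,187.4),.169),('bulb',(431.4,204.7),.2),('mhandle',(434,222.1),.195),('mfoot',(427.5,222.1),.134)]: print(n,at_z(c,p,z).round(4))
s=cam('scene','scene1.png')
a=s['color'][110:190,350:450]; cv2.imwrite('pics/crop2.png',cv2.resize(a,(750,600),interpolation=cv2.INTER_CUBIC))
u=np.array([np.cos(.109),np.sin(.109)])
C=np.array([.4714,-.3674])
for k in (-.056,0,.056):
    P=C+k*u; print(k,P.round(4),[proj(s,[*P,z]).round(1) for z in (.098,.2)],[proj(c,[*P,z]).round(1) for z in (.098,.2)])
```

```text
jar [ 0.5258 -0.3661  0.169 ]
bulb [ 0.4671 -0.3641  0.2   ]
mhandle [ 0.4118 -0.3724  0.195 ]
mfoot [ 0.4136 -0.3667  0.134 ]
-0.056 [ 0.4157 -0.3735] [array([410.8, 158. ]), array([415.4, 135.9])] [array([426.9, 221.8]), array([434.7, 220.8])]
0 [ 0.4714 -0.3674] [array([396.6, 151.7]), array([400.4, 129.6])] [array([424.7, 205.4]), array([432.4, 203.4])]
0.056 [ 0.5271 -0.3613] [array([382.7, 145.6]), array([385.8, 123.5])] [array([422.6, 189.1]), array([430.1, 186. ])]
```

View pics/crop2.png

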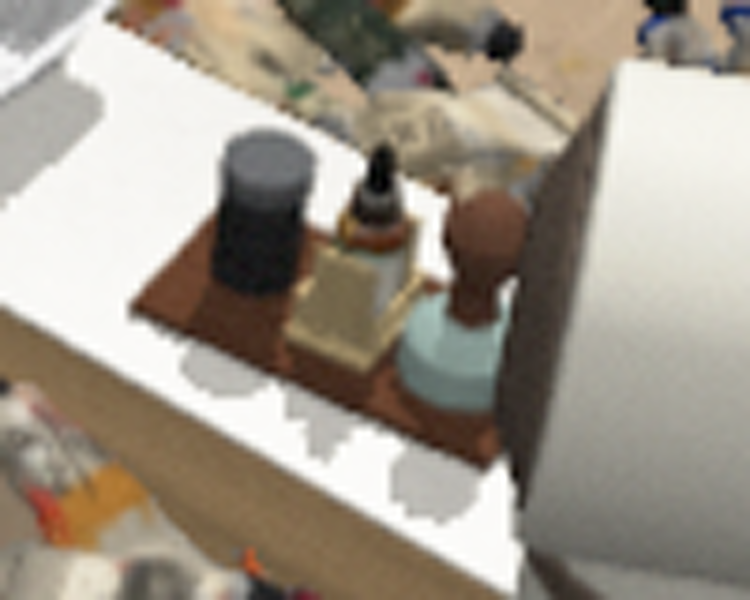

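The crop shows the bulb top at (400.7,130), the lid centre at (385.7,131.3), the muller's left foot edge at col 403 and its handle's left edge at col 409. The bulb matches the prediction.

```bash
cat >> h.py <<'E'
def sil(c,P,prof):
    a=np.linspace(0,2*np.pi,72)
    pts=np.array([proj(c,[P[0]+r*np.cos(t),P[1]+r*np.sin(t),z]) for z,r in prof for t in a])
    return np.r_[pts.min(0),pts.max(0)].round(1)
E
python3 - <<'E'
from h import *
c=cam('top');s=cam('scene')
print('jar scene',at_z(s,(385.7,131.3),.169).round(4))
u=np.array([np.cos(.109),np.sin(.109)]);v=np.array([-u[1],u[0]]);C=np.array([.4714,-.3674])
foot=[(.098,.03),(.134,.03)];hand=[(.178,.021)];
print('obs: scene foot left 403.1, handle left 409.3 ; top foot left 418.8 rows 213.4-230.8, handle right 438.8')
for t in (-.004,0,.004,.008):
    P=C-.056*u+t*v; print(t,P.round(4),sil(s,P,foot),sil(s,P,hand),sil(c,P,foot),sil(c,P,hand))
print('jar obs top crop: cols 168..233 rows 70..137 ->',[385+168/4.588,165+70/4.59,385+233/4.588,165+137/4.59])
for t in (-.008,-.004,0,.004):
    P=C+.056*u+t*v; print(t,P.round(4),sil(s,P,[(.169,.022)]),sil(c,P,[(.169,.022)]))
E
```

```text
jar scene [ 0.522  -0.3594  0.169 ]
obs: scene foot left 403.1, handle left 409.3 ; top foot left 418.8 rows 213.4-230.8, handle right 438.8
-0.004 [ 0.4162 -0.3775] [402.7 143.8 421.7 163.4] [408.6 136.  421.2 144.4] [419.2 212.3 439.7 230.5] [427.7 214.4 440.6 227.4]
0 [ 0.4157 -0.3735] [402.1 144.5 421.2 164.1] [408.  136.7 420.7 145.1] [418.1 212.4 438.5 230.6] [426.5 214.5 439.4 227.5]
0.004 [ 0.4153 -0.3695] [401.6 145.1 420.7 164.8] [407.5 137.3 420.1 145.8] [416.9 212.5 437.3 230.7] [425.2 214.7 438.2 227.7]
0.008 [ 0.4149 -0.3655] [401.  145.8 420.1 165.4] [406.9 138.  419.6 146.5] [415.7 212.7 436.1 230.9] [424.  214.8 437.  227.8]
jar obs top crop: cols 168..233 rows 70..137 -> [421.617262423714, 180.25054466230938, 435.7846556233653, 194.84749455337692]
-0.008 [ 0.5279 -0.3693] [379.6 125.  392.3 133.4] [423.4 180.1 436.8 193.4]
-0.004 [ 0.5275 -0.3653] [379.  125.6 391.8 134. ] [422.2 180.2 435.6 193.6]
0 [ 0.5271 -0.3613] [378.5 126.2 391.2 134.6] [421.  180.3 434.4 193.7]
0.004 [ 0.5266 -0.3573] [377.9 126.9 390.7 135.3] [419.8 180.5 433.2 193.8]
```

>>> {"method": "arm_command", "body": {"series": [[0.03, -0.005, -0.04, 0.07], [0.08, -0.012, -0.059, 0.14], [0.12, -0.018, -0.059, 0.21], [0.165, -0.025, -0.059, 0.28], [0.208, -0.031, -0.059, 0.345]], "hand": 0.085, "grip_force": 40}}

```text
time: 1.55
ee_pos: [0.4163, -0.3737, 0.2706]
tcp_rot: [180.0, -0.0, 6.1]
wrist_force: [0.1, -0.3, -0.1]
opening: 0.085
grasp_force: 0.0
```

>>> {"method": "arm_command", "body": {"series": [[0, 0, 0, 0], [0, 0, 0, 0], [0, 0, 0, 0], [0, 0, 0, 0], [0, 0, 0, 0]]}}

```text
time: 2.05
ee_pos: [0.414, -0.3756, 0.2703]
tcp_rot: [180.0, -0.0, 6.2]
wrist_force: [-0.2, -0.3, -0.1]
opening: 0.0852
grasp_force: 0.0
```

Run:
```python
from h import *
s=cam('scene','scene2.png')
a=s['color'][110:190,350:450]; cv2.imwrite('pics/crop3.png',cv2.resize(a,(750,600),interpolation=cv2.INTER_CUBIC))
```

```text
(no output)
```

View pics/crop3.png

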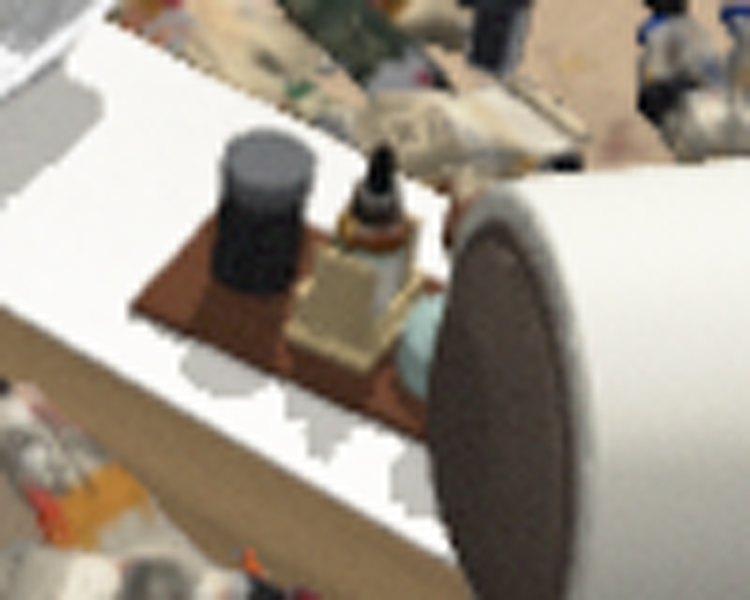

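The arm's elbow hides the muller here; nothing contradicts the estimate, so I'm going down.

>>> {"method": "arm_command", "body": {"series": [[0, 0, 0.025, 0], [0, 0, 0.05, 0], [0, 0, 0.075, 0], [0, 0, 0.1, 0], [0, 0, 0.113, 0]]}}

```text
time: 2.6
ee_pos: [0.4139, -0.3747, 0.1551]
tcp_rot: [-179.9, 0.1, 6.2]
wrist_force: [-0.3, -0.6, 0.1]
opening: 0.0851
grasp_force: 0.0
```

>>> {"method": "arm_command", "body": {"series": [[0, 0, 0, 0], [0, 0, 0, 0], [0, 0, 0, 0], [0, 0, 0, 0], [0, 0, 0, 0]], "hand": 0.055}}

```text
time: 3.1
ee_pos: [0.4151, -0.3751, 0.158]
tcp_rot: [180.0, -0.0, 6.3]
wrist_force: [0.6, 0.3, 0.1]
opening: 0.055
grasp_force: 0.0
```

>>> {"method": "arm_command", "body": {"series": [[0, 0, 0, 0], [0, 0, 0, 0], [0, 0, 0, 0], [0, 0, 0, 0], [0, 0, 0, 0]], "hand": 0.046}}

```text
time: 3.6
ee_pos: [0.4148, -0.3748, 0.1572]
tcp_rot: [-180.0, -0.0, 6.3]
wrist_force: [-0.7, 2.8, 0.7]
opening: 0.0462
grasp_force: 0.7
```

>>> {"method": "arm_command", "body": {"series": [[0, -0.001, 0, 0], [0, -0.002, 0, 0], [0, -0.002, 0, 0], [0, -0.002, 0, 0], [0, -0.002, 0, 0]]}}

```text
time: 4.1
ee_pos: [0.4146, -0.3729, 0.1572]
tcp_rot: [180.0, 0.0, 6.3]
wrist_force: [0.4, -0.6, 0.8]
opening: 0.0459
grasp_force: 0.0
```

>>> {"method": "arm_command", "body": {"series": [[0, 0, 0, 0], [0, 0, 0, 0], [0, 0, 0, 0], [0, 0, 0, 0], [0, 0, 0, 0]], "hand": 0.044}}

```text
time: 4.6
ee_pos: [0.4146, -0.3729, 0.1572]
tcp_rot: [-180.0, 0.0, 6.3]
wrist_force: [-0.1, -0.1, 0.1]
opening: 0.044
grasp_force: 0.0
```

>>> {"method": "arm_command", "body": {"series": [[0, 0, 0, 0], [0, 0, 0, 0], [0, 0, 0, 0], [0, 0, 0, 0], [0, 0, 0, 0]], "hand": 0.03}}

```text
time: 5.1
ee_pos: [0.4147, -0.3729, 0.1575]
tcp_rot: [180.0, -0.0, 6.3]
wrist_force: [-1.0, 1.0, 4.8]
opening: 0.0392
grasp_force: 40.6
```

>>> {"method": "arm_command", "body": {"series": [[0, 0, -0.005, 0], [0, 0, -0.02, 0], [0, 0, -0.045, 0], [0, 0, -0.07, 0], [0, 0, -0.09, 0]]}}

```text
time: 5.6
ee_pos: [0.4145, -0.3728, 0.2479]
tcp_rot: [-180.0, 0.0, 6.3]
wrist_force: [-0.0, -0.4, -3.3]
opening: 0.0389
grasp_force: 41.0
```

>>> {"method": "arm_command", "body": {"series": [[0, 0, -0.015, 0], [0, 0, -0.03, 0], [0, 0, -0.03, 0], [0, 0, -0.03, 0], [0, 0, -0.03, 0]]}}

```text
time: 6.1
ee_pos: [0.4144, -0.3727, 0.2758]
tcp_rot: [-179.9, 0.1, 6.3]
wrist_force: [0.3, 0.3, -3.5]
opening: 0.039
grasp_force: 41.0
```

>>> {"method": "arm_command", "body": {"series": [[0.002, -0.02, 0, 0], [0.006, -0.054, 0, 0], [0.01, -0.09, 0, 0], [0.014, -0.13, 0, 0], [0.019, -0.17, 0, 0]]}}

```text
time: 6.6
ee_pos: [0.4142, -0.2004, 0.2761]
tcp_rot: [-180.0, 0.1, 6.2]
wrist_force: [0.9, 1.0, -3.6]
opening: 0.0391
grasp_force: 41.3
```

>>> {"method": "arm_command", "body": {"series": [[0.004, -0.04, 0, 0], [0.009, -0.08, 0, 0], [0.013, -0.12, 0, 0], [0.018, -0.16, 0, 0], [0.022, -0.2, 0, 0]]}}

```text
time: 7.1
ee_pos: [0.4142, 0.0009, 0.2763]
tcp_rot: [-180.0, 0.0, 6.3]
wrist_force: [0.8, 0.0, -3.4]
opening: 0.039
grasp_force: 41.3
```

>>> {"method": "arm_command", "body": {"series": [[0.004, -0.04, 0, 0], [0.009, -0.08, 0, 0], [0.013, -0.12, 0, 0], [0.018, -0.16, 0, 0], [0.021, -0.19, 0, 0]]}}

```text
time: 7.6
ee_pos: [0.4284, 0.0834, 0.2768]
tcp_rot: [-177.9, 0.1, 9.6]
wrist_force: [1.0, -0.7, -3.9]
opening: 0.039
grasp_force: 41.5
```

>>> {"method": "arm_command", "body": {"series": [[0.004, -0.035, 0, 0.03], [0.008, -0.07, 0, 0.06], [0.011, -0.095, 0, 0.1], [0.013, -0.112, 0, 0.13], [0.014, -0.119, 0, 0.143]]}}

```text
time: 8.1
ee_pos: [0.4362, 0.0661, 0.2812]
tcp_rot: [-175.4, 0.5, 5.5]
wrist_force: [-0.2, -0.0, -2.8]
opening: 0.0388
grasp_force: 41.5
```

>>> {"method": "arm_command", "body": {"series": [[0, 0, 0, 0], [0, 0, 0, 0], [0, 0, 0, 0], [0, 0, 0, 0], [0, 0, 0, 0]]}}

```text
time: 8.6
ee_pos: [0.4361, 0.0679, 0.2812]
tcp_rot: [-175.4, 0.4, 5.7]
wrist_force: [-0.1, 0.3, -2.8]
opening: 0.0386
grasp_force: 41.5
```

Run:
```python
from h import *
o=bot.get_obs(); print(o['q'].round(1),o['ee_pos'],o['tcp_rot'])
```

```text
[  5.7  -7.2   5.9 103.6   4.6 179.9] [0.4360942  0.06790953 0.28119129] [-175.40450673    0.44409147    5.73670402]
```

>>> {"method": "arm_command", "body": {"series": [[0, 0, 0, -0.05], [0, 0, 0, -0.15], [0, 0, 0, -0.3], [0, 0, 0, -0.45], [0, 0, 0, -0.6]]}}

```text
time: 9.1
ee_pos: [0.4361, 0.0679, 0.2812]
tcp_rot: [-176.0, -2.3, 40.4]
wrist_force: [-0.4, 0.1, -3.4]
opening: 0.0392
grasp_force: 41.5
```

Run:
```python
from h import *
o=bot.get_obs(); print(o['q'].round(1),o['ee_pos'],o['tcp_rot'])
```

```text
[  5.7  -7.2   5.9 103.6   4.6 145.2] [0.43612019 0.06790366 0.28117918] [-175.96622473   -2.25026284   40.3670127 ]
```

>>> {"method": "arm_command", "body": {"series": [[0, 0, 0, -0.149], [0, 0, 0, -0.298], [0, 0, 0, -0.447], [0, 0, 0, -0.596], [0, 0, 0, -0.745]]}}

```text
time: 9.6
ee_pos: [0.4361, 0.0679, 0.2812]
tcp_rot: [-178.6, -4.4, 83.1]
wrist_force: [0.2, 0.3, -3.8]
opening: 0.0386
grasp_force: 41.5
```

>>> {"method": "arm_command", "body": {"series": [[0, 0, 0, -0.149], [0, 0, 0, -0.298], [0, 0, 0, -0.447], [0, 0, 0, -0.596], [0, 0, 0, -0.745]]}}

```text
time: 10.1
ee_pos: [0.4361, 0.0679, 0.2812]
tcp_rot: [178.1, -4.2, 125.9]
wrist_force: [0.1, 0.8, -3.4]
opening: 0.0387
grasp_force: 41.5
```

>>> {"method": "arm_command", "body": {"series": [[0, 0, 0, -0.149], [0, 0, 0, -0.298], [0, 0, 0, -0.447], [0, 0, 0, -0.596], [0, 0, 0, -0.745]]}}

```text
time: 10.6
ee_pos: [0.4361, 0.0679, 0.2812]
tcp_rot: [175.7, -1.8, 168.6]
wrist_force: [0.9, -0.2, -3.6]
opening: 0.0387
grasp_force: 41.5
```

>>> {"method": "arm_command", "body": {"series": [[0, 0, 0, -0.149], [0, 0, 0, -0.298], [0, 0, 0, -0.447], [0, 0, 0, -0.596], [0, 0, 0, -0.745]]}}

```text
time: 11.1
ee_pos: [0.4361, 0.0679, 0.2812]
tcp_rot: [175.7, 1.6, -148.9]
wrist_force: [-0.3, -0.2, -3.0]
opening: 0.0389
grasp_force: 41.5
```

>>> {"method": "arm_command", "body": {"series": [[0, 0, 0, -0.149], [0, 0, 0, -0.298], [0, 0, 0, -0.447], [0, 0, 0, -0.596], [0, 0, 0, -0.745]]}}

```text
time: 11.6
ee_pos: [0.4361, 0.0679, 0.2812]
tcp_rot: [177.9, 4.1, -106.2]
wrist_force: [-0.3, 0.4, -3.2]
opening: 0.0388
grasp_force: 41.5
```

>>> {"method": "arm_command", "body": {"series": [[0, 0, 0, -0.149], [0, 0, 0, -0.298], [0, 0, 0, -0.447], [0, 0, 0, -0.596], [0, 0, 0, -0.745]]}}

```text
time: 12.1
ee_pos: [0.4361, 0.0679, 0.2812]
tcp_rot: [-178.8, 4.5, -63.4]
wrist_force: [-0.2, -0.2, -3.2]
opening: 0.0388
grasp_force: 41.5
```

>>> {"method": "arm_command", "body": {"series": [[0, 0, 0, -0.149], [0, 0, 0, -0.298], [0, 0, 0, -0.447], [0, 0, 0, -0.596], [0, 0, 0, -0.745]]}}

```text
time: 12.6
ee_pos: [0.4361, 0.0679, 0.2812]
tcp_rot: [-176.1, 2.4, -20.7]
wrist_force: [-0.7, 0.7, -3.1]
opening: 0.039
grasp_force: 41.5
```

>>> {"method": "arm_command", "body": {"series": [[0, 0, 0, -0.1], [0, 0, 0, -0.2], [0, 0, 0, -0.3], [0, 0, 0, -0.4], [0, 0, 0, -0.44]]}}

```text
time: 13.1
ee_pos: [0.4361, 0.0679, 0.2812]
tcp_rot: [-175.4, 0.6, 4.3]
wrist_force: [-0.7, 0.2, -3.4]
opening: 0.0389
grasp_force: 41.5
```

Run:
```python
from h import *
o=bot.get_obs(); print(o['q'].round(2),o['ee_pos'],o['tcp_rot'])
```

```text
[   5.67   -7.23    5.88  103.56    4.6  -178.65] [0.4361352  0.06789658 0.28117132] [-175.41536993    0.55846904    4.3320735 ]
```

>>> {"method": "arm_command", "body": {"series": [[0, 0.01, 0, 0], [0, 0.02, 0, 0], [0, 0.03, 0, 0], [0, 0.04, 0, 0], [0, 0.05, 0, 0]]}}

```text
time: 13.6
ee_pos: [0.4388, 0.0388, 0.2771]
tcp_rot: [-176.4, 0.6, 2.5]
wrist_force: [0.2, -0.1, -4.2]
opening: 0.0393
grasp_force: 41.5
```

Run:
```python
from h import *
o=bot.get_obs(); print(o['q'].round(2),o['ee_pos'],o['tcp_rot'])
```

```text
[   2.55   -7.32    5.37  103.27    3.62 -179.92] [0.43880128 0.03882434 0.27709054] [-176.38563227    0.58631278    2.47274975]
```

>>> {"method": "arm_command", "body": {"series": [[0, 0.01, 0, 0], [0, 0.02, 0, 0], [0, 0.03, 0, 0], [0, 0.04, 0, 0], [0, 0.05, 0, 0]]}}

```text
time: 14.1
ee_pos: [0.4408, 0.0169, 0.2739]
tcp_rot: [-177.6, 0.6, 0.5]
wrist_force: [0.7, -0.5, -3.6]
opening: 0.0387
grasp_force: 41.5
```

Run:
```python
from h import *
o=bot.get_obs(); print(o['q'].round(2),o['ee_pos'],o['tcp_rot'])
```

```text
[   0.55   -7.3     5.06  102.97    2.38 -179.94] [0.44076924 0.01688238 0.27389524] [-177.61767387    0.60788546    0.48519349]
```

>>> {"method": "arm_command", "body": {"series": [[0, 0.01, 0, 0], [0, 0.02, 0, 0], [0, 0.03, 0, 0], [0, 0.04, 0, 0], [0, 0.05, 0, 0]]}}

```text
time: 14.6
ee_pos: [0.4419, -0.0053, 0.2718]
tcp_rot: [-178.9, 0.6, -1.5]
wrist_force: [0.3, -0.4, -3.6]
opening: 0.0387
grasp_force: 41.5
```

>>> {"method": "arm_command", "body": {"series": [[0, 0.01, 0, 0], [0, 0.02, 0, 0], [0, 0.03, 0, 0], [0, 0.035, 0, 0], [0, 0.04, 0, 0]]}}

```text
time: 15.1
ee_pos: [0.4421, -0.023, 0.271]
tcp_rot: [-179.8, 0.6, -3.2]
wrist_force: [0.7, 0.2, -3.6]
opening: 0.0387
grasp_force: 41.5
```

Run:
```python
from h import *
o=bot.get_obs(); print(o['q'].round(2),o['ee_pos'],o['tcp_rot'])
```

```text
[  -3.1    -7.13    4.9   102.68    0.18 -179.94] [ 0.44205107 -0.02297232  0.27097466] [-179.82479631    0.64275405   -3.15477851]
```

>>> {"method": "arm_command", "body": {"series": [[0, 0, 0, 0.149], [0, 0, 0, 0.298], [0, 0, 0, 0.447], [0, 0, 0, 0.596], [0, 0, 0, 0.745]]}}

```text
time: 15.6
ee_pos: [0.4421, -0.0228, 0.271]
tcp_rot: [179.7, 0.6, -46.2]
wrist_force: [0.3, -0.2, -3.9]
opening: 0.0385
grasp_force: 41.5
```

>>> {"method": "arm_command", "body": {"series": [[0, 0, 0, 0.149], [0, 0, 0, 0.298], [0, 0, 0, 0.447], [0, 0, 0, 0.596], [0, 0, 0, 0.745]]}}

```text
time: 16.1
ee_pos: [0.4421, -0.0228, 0.271]
tcp_rot: [179.4, 0.2, -88.9]
wrist_force: [-0.2, -0.3, -2.9]
opening: 0.0385
grasp_force: 41.5
```

>>> {"method": "arm_command", "body": {"series": [[0, 0, 0, 0.149], [0, 0, 0, 0.298], [0, 0, 0, 0.447], [0, 0, 0, 0.596], [0, 0, 0, 0.745]]}}

```text
time: 16.6
ee_pos: [0.4421, -0.0228, 0.271]
tcp_rot: [179.4, -0.3, -131.5]
wrist_force: [0.2, -0.9, -3.6]
opening: 0.039
grasp_force: 41.5
```

>>> {"method": "arm_command", "body": {"series": [[0, 0, 0, 0.149], [0, 0, 0, 0.298], [0, 0, 0, 0.447], [0, 0, 0, 0.596], [0, 0, 0, 0.745]]}}

```text
time: 17.1
ee_pos: [0.4421, -0.0228, 0.271]
tcp_rot: [179.7, -0.6, -174.2]
wrist_force: [-0.4, -0.7, -3.9]
opening: 0.0388
grasp_force: 41.5
```

>>> {"method": "arm_command", "body": {"series": [[0, 0.03, 0, 0], [-0.001, 0.065, 0, 0], [-0.002, 0.1, 0, 0], [-0.003, 0.135, 0, 0], [-0.005, 0.17, 0, 0]]}}

```text
time: 17.6
ee_pos: [0.4286, 0.1481, 0.2719]
tcp_rot: [179.7, -0.6, -173.9]
wrist_force: [0.2, 0.5, -3.1]
opening: 0.0389
grasp_force: 41.7
```

>>> {"method": "arm_command", "body": {"series": [[0, 0.04, 0, 0.03], [-0.001, 0.08, 0, 0.06], [-0.002, 0.12, 0, 0.1], [-0.003, 0.15, 0, 0.13], [-0.004, 0.164, 0, 0.14]]}}

```text
time: 18.1
ee_pos: [0.4148, 0.3127, 0.272]
tcp_rot: [179.8, -0.7, 178.2]
wrist_force: [-0.0, -0.9, -3.8]
opening: 0.0387
grasp_force: 41.8
```

>>> {"method": "arm_command", "body": {"series": [[0, 0, 0, 0], [0, 0, 0, 0], [0, 0, 0, 0], [0, 0, 0, 0], [0, 0, 0, 0]]}}

```text
time: 18.6
ee_pos: [0.4156, 0.3096, 0.2728]
tcp_rot: [179.8, -0.6, 178.1]
wrist_force: [0.2, -0.2, -3.8]
opening: 0.039
grasp_force: 41.8
```

Run:
```python
from h import *
o=bot.get_obs(); print(o['q'].round(2),o['ee_pos'],o['tcp_rot'])
s=cam('scene','scene3.png')
t=cam('top','top3.png')['color']
a=s['color'][200:360,150:350]; b=t[150:250,170:260]
cv2.imwrite('pics/crop4.png',np.hstack([cv2.resize(a,(437,350)),cv2.resize(b,(315,350))]))
```

```text
[ 36.37   2.85  14.78 102.29   0.55  38.31] [0.41556364 0.30964272 0.2727986 ] [179.79135947  -0.61645303 178.05360797]
```

View pics/crop4.png

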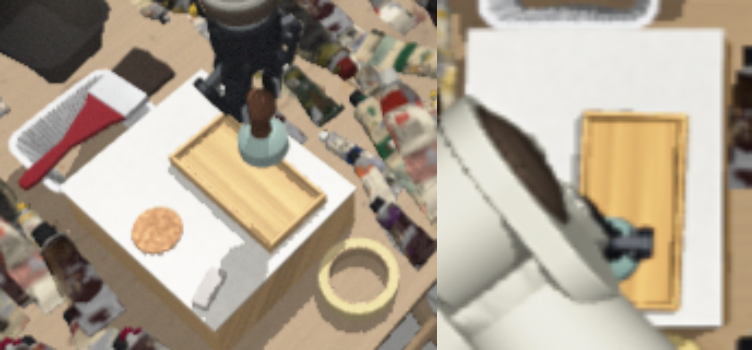

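The picture shows the muller upright over the near half of the tray, so I'll lower it.

>>> {"method": "arm_command", "body": {"series": [[0, 0, 0.02, 0], [0, 0, 0.05, 0], [0, 0, 0.08, 0], [0, 0, 0.1, 0], [0, 0, 0.109, 0]]}}

```text
time: 19.2
ee_pos: [0.4135, 0.31, 0.1615]
tcp_rot: [179.9, -0.7, 178.1]
wrist_force: [0.6, -0.2, -3.6]
opening: 0.0387
grasp_force: 41.8
```

>>> {"method": "arm_command", "body": {"series": [[0, 0, 0.003, 0], [0, 0, 0.006, 0], [0, 0, 0.0075, 0], [0, 0, 0.0075, 0], [0, 0, 0.0075, 0]]}}

```text
time: 19.7
ee_pos: [0.4143, 0.3109, 0.1567]
tcp_rot: [179.8, -0.6, 178.1]
wrist_force: [0.2, 0.5, -3.3]
opening: 0.0389
grasp_force: 41.8
```

>>> {"method": "arm_command", "body": {"series": [[0, 0, 0, 0], [0, 0, 0, 0], [0, 0, 0, 0], [0, 0, 0, 0], [0, 0, 0, 0]]}}

```text
time: 20.2
ee_pos: [0.4141, 0.3107, 0.1561]
tcp_rot: [179.8, -0.6, 178.1]
wrist_force: [0.1, -0.2, -3.6]
opening: 0.0389
grasp_force: 41.8
```

>>> {"method": "arm_command", "body": {"series": [[0, 0, 0.0005, 0], [0, 0, 0.001, 0], [0, 0, 0.001, 0], [0, 0, 0.001, 0], [0, 0, 0.001, 0]]}}

```text
time: 20.7
ee_pos: [0.4142, 0.3108, 0.1557]
tcp_rot: [179.8, -0.6, 178.1]
wrist_force: [-2.6, -2.0, 6.0]
opening: 0.0391
grasp_force: 42.5
```

>>> {"method": "arm_command", "body": {"series": [[0, 0, 0, 0], [0, 0, 0, 0], [0, 0, 0, 0], [0, 0, 0, 0], [0, 0, 0, 0]], "hand": 0.06}}

```text
time: 21.2
ee_pos: [0.4141, 0.3107, 0.155]
tcp_rot: [179.8, -0.6, 178.1]
wrist_force: [-0.1, -0.5, -0.3]
opening: 0.0601
grasp_force: 0.0
```

>>> {"method": "arm_command", "body": {"series": [[0, 0, -0.02, 0], [0, 0, -0.04, 0], [0, 0, -0.07, 0], [0, 0, -0.1, 0], [0, 0, -0.115, 0]]}}

```text
time: 21.7
ee_pos: [0.4157, 0.3105, 0.2726]
tcp_rot: [179.7, -0.5, 178.1]
wrist_force: [0.7, 1.5, -0.4]
opening: 0.0597
grasp_force: 0.0
```

>>> {"method": "arm_command", "body": {"series": [[-0.005, -0.03, 0, 0], [-0.014, -0.07, 0, 0], [-0.023, -0.115, 0, 0], [-0.032, -0.16, 0, 0], [-0.041, -0.205, 0, 0]], "hand": 0.085}}

```text
time: 22.2
ee_pos: [0.4495, 0.1024, 0.269]
tcp_rot: [179.8, -0.6, 178.1]
wrist_force: [0.5, -0.2, -0.0]
opening: 0.0852
grasp_force: 0.0
```

>>> {"method": "arm_command", "body": {"series": [[-0.008, -0.04, 0, -0.03], [-0.015, -0.075, 0, -0.06], [-0.021, -0.105, 0, -0.09], [-0.024, -0.12, 0, -0.12], [-0.026, -0.13, 0, -0.143]]}}

```text
time: 22.7
ee_pos: [0.4713, -0.0282, 0.2681]
tcp_rot: [179.7, -0.6, -173.7]
wrist_force: [-0.2, 0.7, -0.3]
opening: 0.0846
grasp_force: 0.0
```

Run:
```python
from h import *
o=bot.get_obs(); print(o['q'].round(2),o['ee_pos'],o['tcp_rot'])
s=cam('scene','scene5.png')['color']
t=cam('top','top5.png')['color']
a=s[110:190,350:450]; b=t[165:245,390:460]
cv2.imwrite('pics/crop5.png',np.hstack([cv2.resize(a,(425,340),interpolation=cv2.INTER_CUBIC),cv2.resize(b,(350,400),interpolation=cv2.INTER_CUBIC)[:340]]))
```

```text
[ -3.54  -3.3    8.11 102.05   0.17  -9.8 ] [ 0.47133569 -0.02822464  0.26807462] [ 179.72165536   -0.60277112 -173.73247128]
```

View pics/crop5.png

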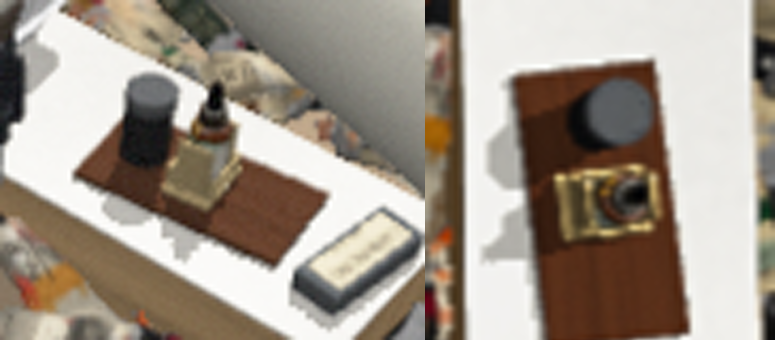

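The crops show the jar lid at about (428,188) in the top image, with the stand and bottle undisturbed and the muller's spot empty.

>>> {"method": "arm_command", "body": {"series": [[-0.002, -0.03, 0, 0], [-0.004, -0.07, 0, 0], [-0.006, -0.11, 0, 0], [-0.008, -0.15, 0, 0], [-0.01, -0.19, 0, 0]]}}

```text
time: 23.3
ee_pos: [0.5023, -0.2153, 0.2672]
tcp_rot: [179.7, -0.6, -173.7]
wrist_force: [1.1, 0.6, 1.6]
opening: 0.0849
grasp_force: 0.0
```

>>> {"method": "arm_command", "body": {"series": [[-0.002, -0.04, 0, 0], [-0.004, -0.08, 0, 0], [-0.006, -0.115, 0, 0], [-0.007, -0.14, 0, 0], [-0.008, -0.15, 0, 0]]}}

```text
time: 23.8
ee_pos: [0.5267, -0.3641, 0.2652]
tcp_rot: [179.7, -0.7, -173.8]
wrist_force: [0.1, -0.0, -0.2]
opening: 0.0849
grasp_force: 0.0
```

>>> {"method": "arm_command", "body": {"series": [[0, 0, 0, 0], [0, 0, 0, 0], [0, 0, 0, 0], [0, 0, 0, 0], [0, 0, 0, 0]]}}

```text
time: 24.3
ee_pos: [0.5265, -0.3619, 0.2668]
tcp_rot: [179.7, -0.6, -173.7]
wrist_force: [0.5, 0.1, -0.3]
opening: 0.0848
grasp_force: 0.0
```

>>> {"method": "arm_command", "body": {"series": [[-0.0014, -0.003, 0.02, 0], [-0.0014, -0.003, 0.05, 0], [-0.0014, -0.003, 0.08, 0], [-0.0014, -0.003, 0.11, 0], [-0.0014, -0.003, 0.13, 0]]}}

```text
time: 24.8
ee_pos: [0.5261, -0.3643, 0.1341]
tcp_rot: [179.6, -0.7, -173.7]
wrist_force: [-0.7, -0.6, 0.3]
opening: 0.0848
grasp_force: 0.0
```

>>> {"method": "arm_command", "body": {"series": [[0, 0, 0, 0], [0, 0, 0, 0], [0, 0, 0, 0], [0, 0, 0, 0], [0, 0, 0, 0]], "hand": 0.055}}

```text
time: 25.3
ee_pos: [0.5271, -0.3653, 0.1373]
tcp_rot: [179.8, -0.5, -173.7]
wrist_force: [-0.0, -0.3, 0.4]
opening: 0.055
grasp_force: 0.0
```

>>> {"method": "arm_command", "body": {"series": [[0, 0, 0, 0], [0, 0, 0, 0], [0, 0, 0, 0], [0, 0, 0, 0], [0, 0, 0, 0]], "hand": 0.05}}

```text
time: 25.8
ee_pos: [0.5267, -0.365, 0.1362]
tcp_rot: [179.7, -0.6, -173.7]
wrist_force: [0.1, 1.1, -0.2]
opening: 0.0503
grasp_force: 0.0
```

>>> {"method": "arm_command", "body": {"series": [[0, 0, 0, 0], [0, 0, 0, 0], [0, 0, 0, 0], [0, 0, 0, 0], [0, 0, 0, 0]], "hand": 0.047}}

```text
time: 26.3
ee_pos: [0.5267, -0.365, 0.1363]
tcp_rot: [179.7, -0.6, -173.7]
wrist_force: [0.8, -1.0, -1.1]
opening: 0.0468
grasp_force: 0.0
```

>>> {"method": "arm_command", "body": {"series": [[0, 0, 0, 0], [0, 0, 0, 0], [0, 0, 0, 0], [0, 0, 0, 0], [0, 0, 0, 0]], "hand": 0.035, "grip_force": 30}}

```text
time: 26.8
ee_pos: [0.5268, -0.3651, 0.1365]
tcp_rot: [179.7, -0.6, -173.7]
wrist_force: [-0.3, 0.9, 3.4]
opening: 0.0397
grasp_force: 30.3
```

>>> {"method": "arm_command", "body": {"series": [[0, 0, -0.01, 0], [0, 0, -0.035, 0], [0, 0, -0.07, 0], [0, 0, -0.1, 0], [0, 0, -0.13, 0]]}}

```text
time: 27.3
ee_pos: [0.5279, -0.3654, 0.2679]
tcp_rot: [179.7, -0.6, -173.7]
wrist_force: [-0.1, -0.3, -1.2]
opening: 0.0398
grasp_force: 30.5
```

>>> {"method": "arm_command", "body": {"series": [[-0.002, 0.025, 0, 0], [-0.005, 0.065, 0, 0], [-0.008, 0.105, 0, 0], [-0.011, 0.15, 0, 0], [-0.014, 0.195, 0, 0]]}}

```text
time: 27.8
ee_pos: [0.5202, -0.1688, 0.2674]
tcp_rot: [179.7, -0.6, -173.7]
wrist_force: [0.3, 0.3, -0.3]
opening: 0.0395
grasp_force: 30.6
```

>>> {"method": "arm_command", "body": {"series": [[-0.003, 0.04, 0, 0], [-0.006, 0.08, 0, 0], [-0.009, 0.12, 0, 0], [-0.012, 0.16, 0, 0], [-0.014, 0.2, 0, 0]]}}

```text
time: 28.3
ee_pos: [0.5123, 0.0317, 0.2684]
tcp_rot: [179.7, -0.6, -173.7]
wrist_force: [1.9, -0.1, -1.1]
opening: 0.0399
grasp_force: 30.6
```

>>> {"method": "arm_command", "body": {"series": [[-0.003, 0.04, 0, 0], [-0.006, 0.08, 0, 0], [-0.009, 0.12, 0, 0], [-0.011, 0.15, 0, 0], [-0.013, 0.18, 0, 0]]}}

```text
time: 28.8
ee_pos: [0.5054, 0.212, 0.2691]
tcp_rot: [179.7, -0.6, -173.7]
wrist_force: [1.0, -0.4, -1.6]
opening: 0.04
grasp_force: 30.5
```

>>> {"method": "arm_command", "body": {"series": [[-0.002, 0.03, 0, 0.03], [-0.004, 0.06, 0, 0.06], [-0.005, 0.08, 0, 0.1], [-0.006, 0.092, 0, 0.13], [-0.006, 0.096, 0, 0.143]]}}

```text
time: 29.3
ee_pos: [0.501, 0.3077, 0.2689]
tcp_rot: [179.8, -0.7, 178.1]
wrist_force: [0.2, 0.0, -0.7]
opening: 0.0398
grasp_force: 30.5
```

>>> {"method": "arm_command", "body": {"series": [[0, 0, 0, 0], [0, 0, 0, 0], [0, 0, 0, 0], [0, 0, 0, 0], [0, 0, 0, 0]]}}

```text
time: 29.8
ee_pos: [0.5013, 0.3062, 0.2692]
tcp_rot: [179.8, -0.6, 178.1]
wrist_force: [0.0, -0.0, -0.6]
opening: 0.0398
grasp_force: 30.5
```

>>> {"method": "arm_command", "body": {"series": [[0, 0, 0.025, 0], [0, 0, 0.06, 0], [0, 0, 0.095, 0], [0, 0, 0.12, 0], [0, 0, 0.128, 0]]}}

```text
time: 30.3
ee_pos: [0.4987, 0.3062, 0.1382]
tcp_rot: [179.9, -0.8, 178.1]
wrist_force: [-0.3, -0.4, -1.0]
opening: 0.0399
grasp_force: 30.5
```

>>> {"method": "arm_command", "body": {"series": [[0, 0, 0.002, 0], [0, 0, 0.004, 0], [0, 0, 0.0055, 0], [0, 0, 0.0055, 0], [0, 0, 0.0055, 0]]}}

```text
time: 30.8
ee_pos: [0.5001, 0.3072, 0.1363]
tcp_rot: [179.8, -0.6, 178.1]
wrist_force: [0.7, 0.2, -0.6]
opening: 0.04
grasp_force: 30.5
```

>>> {"method": "arm_command", "body": {"series": [[0, 0, 0.0005, 0], [0, 0, 0.001, 0], [0, 0, 0.001, 0], [0, 0, 0.001, 0], [0, 0, 0.001, 0]]}}

```text
time: 31.3
ee_pos: [0.4998, 0.3071, 0.1346]
tcp_rot: [179.8, -0.6, 178.1]
wrist_force: [-0.7, -0.1, -0.6]
opening: 0.0398
grasp_force: 30.5
```

>>> {"method": "arm_command", "body": {"series": [[0, 0, 0.0005, 0], [0, 0, 0.0008, 0], [0, 0, 0.0008, 0], [0, 0, 0.0008, 0], [0, 0, 0.0008, 0]]}}

```text
time: 31.8
ee_pos: [0.5, 0.3072, 0.1344]
tcp_rot: [179.8, -0.6, 178.1]
wrist_force: [-0.2, -0.4, 5.6]
opening: 0.0397
grasp_force: 31.1
```

>>> {"method": "arm_command", "body": {"series": [[0, 0, 0, 0], [0, 0, 0, 0], [0, 0, 0, 0], [0, 0, 0, 0], [0, 0, 0, 0]], "hand": 0.06}}

```text
time: 32.3
ee_pos: [0.4997, 0.307, 0.1336]
tcp_rot: [179.8, -0.7, 178.1]
wrist_force: [0.9, 0.7, -0.3]
opening: 0.0601
grasp_force: 0.0
```

>>> {"method": "arm_command", "body": {"series": [[0, 0, -0.02, 0], [0, 0, -0.05, 0], [0, 0, -0.09, 0], [0, 0, -0.12, 0], [0, 0, -0.14, 0]]}}

```text
time: 32.8
ee_pos: [0.5015, 0.3067, 0.2764]
tcp_rot: [179.7, -0.5, 178.1]
wrist_force: [0.0, -0.1, 0.8]
opening: 0.06
grasp_force: 0.0
```

>>> {"method": "arm_command", "body": {"series": [[0, -0.03, 0, 0], [0.001, -0.07, 0, 0], [0.001, -0.115, 0, 0], [0.002, -0.16, 0, 0], [0.002, -0.205, 0, 0]], "hand": 0.085}}

```text
time: 33.3
ee_pos: [0.4921, 0.1002, 0.2732]
tcp_rot: [179.8, -0.6, 178.1]
wrist_force: [0.9, -0.7, 0.5]
opening: 0.0852
grasp_force: 0.0
```

>>> {"method": "arm_command", "body": {"series": [[0, -0.045, 0, 0], [0.001, -0.09, 0, 0], [0.001, -0.135, 0, 0], [0.002, -0.18, 0, 0], [0.003, -0.22, 0, 0]]}}

```text
time: 33.8
ee_pos: [0.4818, -0.1201, 0.2725]
tcp_rot: [179.8, -0.6, 178.1]
wrist_force: [0.7, 0.9, 1.0]
opening: 0.0849
grasp_force: 0.0
```

>>> {"method": "arm_command", "body": {"series": [[0.001, -0.045, 0, 0.142], [0.002, -0.09, 0, 0.284], [0.003, -0.135, 0, 0.428], [0.004, -0.17, 0, 0.57], [0.004, -0.19, 0, 0.714]]}}

```text
time: 34.3
ee_pos: [0.4713, -0.3105, 0.2713]
tcp_rot: [-179.7, -0.6, 136.7]
wrist_force: [0.6, -0.4, -0.4]
opening: 0.0848
grasp_force: 0.0
```

>>> {"method": "arm_command", "body": {"series": [[0, 0, 0, 0.142], [0, 0, 0, 0.284], [0, 0, 0, 0.428], [0, 0, 0, 0.57], [0, 0, 0, 0.714]]}}

```text
time: 34.8
ee_pos: [0.4719, -0.3079, 0.2717]
tcp_rot: [-179.4, -0.3, 95.9]
wrist_force: [-0.2, -0.6, 0.3]
opening: 0.0857
grasp_force: 0.0
```

```bash
cat >> h.py <<'E'
def to(P,yaw,o=None):
    o=o or bot.get_obs(); M=R.from_euler('xyz',o['tcp_rot'],degrees=True).as_matrix()
    d=M.T@(np.array(P)-o['ee_pos']); t=-np.radians((yaw-o['tcp_rot'][2]+180)%360-180)
    print('now',o['ee_pos'].round(4),o['tcp_rot'].round(2),'shift',d.round(4),'turn',round(t,3),'q5,6',o['q'][4:].round(1))
E
python3 - <<'E'
from h import *
to([.4705,-.3668,.136],96.26)
s=cam('scene','scene6.png')['color']; t=cam('top','top6.png')['color']
a=s[110:190,350:450]; b=t[165:245,390:460]
cv2.imwrite('pics/crop6.png',np.hstack([cv2.resize(a,(425,340),interpolation=cv2.INTER_CUBIC),cv2.resize(b,(350,400),interpolation=cv2.INTER_CUBIC)[:340]]))
E
```

```text
now [ 0.4719 -0.3079  0.2717] [-179.39   -0.28   95.94] shift [-0.0591 -0.0061  0.1355] turn -0.006 q5,6 [-0.2 51. ]
```

View pics/crop6.png

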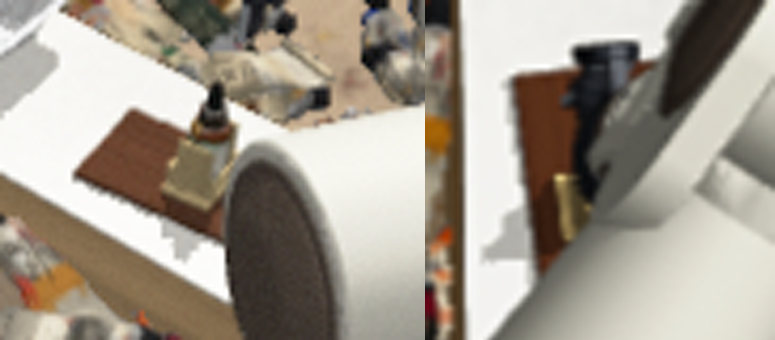

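The jar is gone from the board and the bottle and stand stand undisturbed at about (400,131); the arm hides the rest.

>>> {"method": "arm_command", "body": {"series": [[-0.02, -0.002, 0, -0.006], [-0.045, -0.004, 0, -0.006], [-0.059, -0.006, 0, -0.006], [-0.059, -0.006, 0, -0.006], [-0.059, -0.006, 0, -0.006]]}}

```text
time: 35.4
ee_pos: [0.4723, -0.3669, 0.2714]
tcp_rot: [-179.4, -0.3, 96.7]
wrist_force: [-0.2, -0.4, -0.6]
opening: 0.0848
grasp_force: 0.0
```

>>> {"method": "arm_command", "body": {"series": [[0, 0, 0.02, 0], [0, 0, 0.05, 0], [0, 0, 0.08, 0], [0, 0, 0.11, 0], [0, 0, 0.125, 0]]}}

```text
time: 35.9
ee_pos: [0.4704, -0.365, 0.1441]
tcp_rot: [-179.3, -0.4, 96.7]
wrist_force: [-0.5, -0.5, -0.5]
opening: 0.0848
grasp_force: 0.0
```

>>> {"method": "arm_command", "body": {"series": [[0, 0, 0.005, 0], [0, 0, 0.01, 0], [0, 0, 0.01, 0], [0, 0, 0.01, 0], [0, 0, 0.01, 0]], "hand": 0.045, "grip_force": 20}}

```text
time: 36.4
ee_pos: [0.4713, -0.3668, 0.1376]
tcp_rot: [-179.5, -0.2, 96.6]
wrist_force: [0.4, -0.2, -1.0]
opening: 0.0453
grasp_force: 0.0
```

>>> {"method": "arm_command", "body": {"series": [[0, 0, 0, 0], [0, 0, 0, 0], [0, 0, 0, 0], [0, 0, 0, 0], [0, 0, 0, 0]], "hand": 0.036}}

```text
time: 36.9
ee_pos: [0.4709, -0.3666, 0.1366]
tcp_rot: [-179.4, -0.3, 96.6]
wrist_force: [-0.2, 0.2, 0.3]
opening: 0.0363
grasp_force: 0.0
```

>>> {"method": "arm_command", "body": {"series": [[0, 0, 0, 0], [0, 0, 0, 0], [0, 0, 0, 0], [0, 0, 0, 0], [0, 0, 0, 0]]}}

```text
time: 37.4
ee_pos: [0.471, -0.3666, 0.1366]
tcp_rot: [-179.4, -0.3, 96.6]
wrist_force: [0.4, -0.3, -0.1]
opening: 0.0361
grasp_force: 0.0
```

>>> {"method": "arm_command", "body": {"series": [[0, 0, 0, 0], [0, 0, 0, 0], [0, 0, 0, 0], [0, 0, 0, 0], [0, 0, 0, 0]], "hand": 0.033}}

```text
time: 37.9
ee_pos: [0.471, -0.3666, 0.1366]
tcp_rot: [-179.4, -0.3, 96.6]
wrist_force: [-0.1, 0.1, -0.1]
opening: 0.0332
grasp_force: 0.1
```

>>> {"method": "arm_command", "body": {"series": [[0, 0, 0, 0], [0, 0, 0, 0], [0, 0, 0, 0], [0, 0, 0, 0], [0, 0, 0, 0]], "hand": 0.031}}

```text
time: 38.4
ee_pos: [0.471, -0.3666, 0.1367]
tcp_rot: [-179.4, -0.3, 96.6]
wrist_force: [-0.6, 0.5, 1.9]
opening: 0.0311
grasp_force: 8.6
```

>>> {"method": "arm_command", "body": {"series": [[0, 0, 0, 0], [0, 0, 0, 0], [0, 0, 0, 0], [0, 0, 0, 0], [0, 0, 0, 0]], "hand": 0.022, "grip_force": 25}}

```text
time: 38.9
ee_pos: [0.471, -0.3667, 0.1368]
tcp_rot: [-179.4, -0.3, 96.6]
wrist_force: [-1.7, -0.6, 4.4]
opening: 0.0298
grasp_force: 24.7
```

>>> {"method": "arm_command", "body": {"series": [[0, 0, -0.003, 0], [0, 0, -0.008, 0], [0, 0, -0.014, 0], [0, 0.0002, -0.021, 0], [0, 0.0003, -0.03, 0]]}}

```text
time: 39.4
ee_pos: [0.4716, -0.3666, 0.1671]
tcp_rot: [-179.4, -0.3, 96.6]
wrist_force: [-0.2, 0.8, -1.2]
opening: 0.0297
grasp_force: 24.8
```

>>> {"method": "arm_command", "body": {"series": [[0, 0, -0.01, 0], [0, 0.0002, -0.02, 0], [0, 0.0003, -0.03, 0], [0, 0.0003, -0.04, 0], [0, 0.0003, -0.05, 0]]}}

```text
time: 39.9
ee_pos: [0.4725, -0.3668, 0.2175]
tcp_rot: [-179.4, -0.3, 96.6]
wrist_force: [0.1, -0.6, -0.4]
opening: 0.0296
grasp_force: 24.8
```

>>> {"method": "arm_command", "body": {"series": [[0, 0, -0.015, 0], [0, 0, -0.035, 0], [0, 0, -0.05, 0], [0, 0, -0.05, 0], [0, 0, -0.05, 0]]}}

```text
time: 40.4
ee_pos: [0.4731, -0.3671, 0.2664]
tcp_rot: [-179.4, -0.3, 96.6]
wrist_force: [-0.2, 0.2, -1.4]
opening: 0.0297
grasp_force: 24.8
```

Run:
```python
from h import *
to([.4935,.430,.268],96.3)
s=cam('scene','scene7.png')['color']
cv2.imwrite('pics/crop7.png',cv2.resize(s[90:190,350:450],(500,500),interpolation=cv2.INTER_CUBIC))
```

```text
now [ 0.4731 -0.3671  0.2664] [-179.41   -0.28   96.63] shift [0.7895 0.1123 0.0011] turn 0.006 q5,6 [-0.2 45.7]
```

View pics/crop7.png

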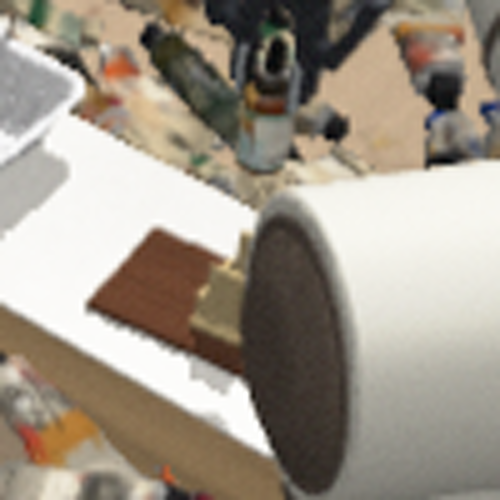

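The bottle is out and hangs upright at about (403,117); the stand is still on the board at (395,150).

>>> {"method": "arm_command", "body": {"series": [[0.025, 0.0035, 0, 0], [0.065, 0.0092, 0, 0], [0.105, 0.015, 0, 0], [0.147, 0.021, 0, 0], [0.19, 0.027, 0, 0]]}}

```text
time: 40.95
ee_pos: [0.4773, -0.1736, 0.266]
tcp_rot: [-179.3, -0.3, 96.6]
wrist_force: [0.2, 0.1, -0.0]
opening: 0.0298
grasp_force: 24.8
```

>>> {"method": "arm_command", "body": {"series": [[0.042, 0.006, 0, 0], [0.084, 0.012, 0, 0], [0.126, 0.018, 0, 0], [0.168, 0.024, 0, 0], [0.21, 0.03, 0, 0]]}}

```text
time: 41.45
ee_pos: [0.4828, 0.0385, 0.267]
tcp_rot: [-179.3, -0.3, 96.6]
wrist_force: [0.2, 0.7, -1.4]
opening: 0.0297
grasp_force: 24.8
```

>>> {"method": "arm_command", "body": {"series": [[0.042, 0.006, 0, 0], [0.084, 0.012, 0, 0], [0.126, 0.018, 0, 0], [0.168, 0.024, 0, 0], [0.21, 0.03, 0, 0]]}}

```text
time: 41.95
ee_pos: [0.4884, 0.2506, 0.2677]
tcp_rot: [-179.3, -0.3, 96.6]
wrist_force: [0.6, -0.2, -0.6]
opening: 0.0299
grasp_force: 24.8
```

>>> {"method": "arm_command", "body": {"series": [[0.042, 0.006, 0, 0], [0.084, 0.012, 0, 0], [0.125, 0.018, 0, 0], [0.16, 0.0225, 0, 0], [0.18, 0.0253, 0, 0]]}}

```text
time: 42.45
ee_pos: [0.4925, 0.4331, 0.2672]
tcp_rot: [-179.3, -0.2, 96.7]
wrist_force: [-0.0, -0.3, -0.6]
opening: 0.0297
grasp_force: 24.9
```

>>> {"method": "arm_command", "body": {"series": [[0, 0, 0, 0], [0, 0, 0, 0], [0, 0, 0, 0], [0, 0, 0, 0], [0, 0, 0, 0]]}}

```text
time: 42.95
ee_pos: [0.4935, 0.4298, 0.2699]
tcp_rot: [-179.4, -0.3, 96.6]
wrist_force: [-0.7, -0.0, -1.0]
opening: 0.0302
grasp_force: 24.9
```

Run:
```python
from h import *
to([.4933,.4305,.134],96.3)
s=cam('scene','scene8.png')['color']
for d in bot.mark_of('scene','coaster')[:2]+bot.find_in('scene','coaster')[:2]: print(d, at_z(bot.camera('scene'),d['location'],.092))
cv2.imwrite('pics/crop8.png',cv2.resize(s[190:350,150:350],(700,560),interpolation=cv2.INTER_CUBIC))
```

```text
now [0.4935 0.4298 0.2699] [-179.43   -0.31   96.57] shift [0.     0.0012 0.1359] turn 0.005 q5,6 [  0.6 124.2]
{'location': [224.1, 306.8], 'confidence': 0.98} [0.48038355 0.43319883 0.092     ]
{'location': [220.7, 306.2], 'confidence': 0.75} [0.48868383 0.43801677 0.092     ]
```

View pics/crop8.png

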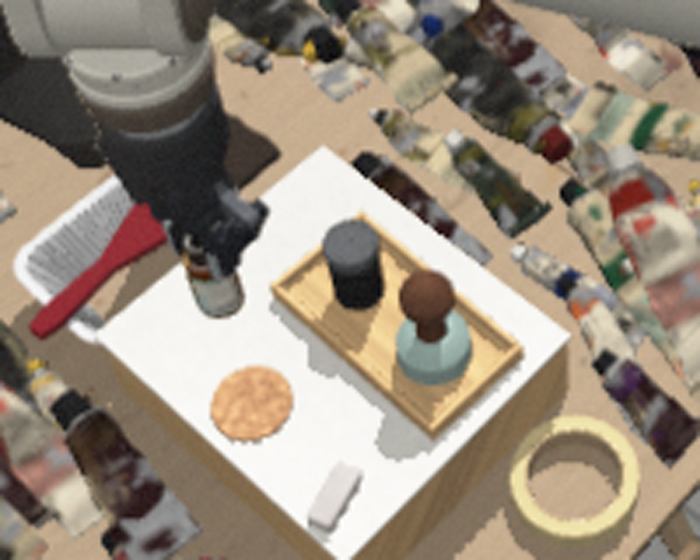

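The muller (at px ~274,288) and jar (~251,265) stand upright in the tray. The bottle hangs upright, and the coaster is centred at px (222.0,304.9).

Run:
```python
from h import *
c=cam('scene'); im=c['color']
h=cv2.cvtColor(im,cv2.COLOR_BGR2HSV)
m=np.zeros(im.shape[:2],np.uint8); m[290:320,205:240]=(h[290:320,205:240,1]>50)*255
n,l,s,ce=cv2.connectedComponentsWithStats(m); k=1+np.argmax(s[1:,4]); print(s[k],ce[k],at_z(c,ce[k],.094))
```

```text
[210 294  24  22 396] [221.55050505 304.8989899 ] [0.48883974 0.43442645 0.094     ]
```

>>> {"method": "arm_command", "body": {"series": [[0.002, -0.001, 0.025, 0], [0.002, -0.001, 0.06, 0], [0.002, -0.001, 0.095, 0], [0.002, -0.001, 0.12, 0], [0.002, -0.001, 0.132, 0]]}}

```text
time: 43.75
ee_pos: [0.4898, 0.4323, 0.1345]
tcp_rot: [-179.2, -0.2, 96.6]
wrist_force: [-1.1, 0.4, -0.6]
opening: 0.0294
grasp_force: 24.9
```

>>> {"method": "arm_command", "body": {"series": [[0, 0, 0.003, 0], [0, 0, 0.006, 0], [0, 0, 0.008, 0], [0, 0, 0.0085, 0], [0, 0, 0.0085, 0]]}}

```text
time: 44.25
ee_pos: [0.4908, 0.4333, 0.1296]
tcp_rot: [-179.5, -0.3, 96.6]
wrist_force: [0.1, 0.7, 0.2]
opening: 0.0299
grasp_force: 24.9
```

>>> {"method": "arm_command", "body": {"series": [[0, 0, 0.0005, 0], [0, 0, 0.001, 0], [0, 0, 0.001, 0], [0, 0, 0.001, 0], [0, 0, 0.001, 0]]}}

```text
time: 44.75
ee_pos: [0.4906, 0.4331, 0.1279]
tcp_rot: [-179.4, -0.3, 96.6]
wrist_force: [0.2, 0.1, -0.3]
opening: 0.0298
grasp_force: 25.0
```

>>> {"method": "arm_command", "body": {"series": [[0, 0, 0.0005, 0], [0, 0, 0.001, 0], [0, 0, 0.001, 0], [0, 0, 0.001, 0], [0, 0, 0.001, 0]]}}

```text
time: 45.25
ee_pos: [0.4906, 0.4333, 0.1278]
tcp_rot: [-179.5, -0.3, 96.6]
wrist_force: [-1.4, -0.1, 6.0]
opening: 0.0297
grasp_force: 25.6
```

>>> {"method": "arm_command", "body": {"series": [[0, 0, 0, 0], [0, 0, 0, 0], [0, 0, 0, 0], [0, 0, 0, 0], [0, 0, 0, 0]], "hand": 0.055}}

```text
time: 45.75
ee_pos: [0.4905, 0.433, 0.1267]
tcp_rot: [-179.4, -0.3, 96.6]
wrist_force: [-0.5, 0.0, 1.2]
opening: 0.0551
grasp_force: 0.0
```

>>> {"method": "arm_command", "body": {"series": [[0, 0, -0.015, 0], [0, 0, -0.04, 0], [0, 0, -0.08, 0], [0, 0, -0.115, 0], [0, 0, -0.14, 0]]}}

```text
time: 46.25
ee_pos: [0.4922, 0.4325, 0.2696]
tcp_rot: [-179.5, -0.4, 96.6]
wrist_force: [0.9, 0.2, 0.6]
opening: 0.0548
grasp_force: 0.0
```

Run:
```python
from h import *
to([.415,.3107,.27],178.1)
s=cam('scene','scene9.png')['color']
cv2.imwrite('pics/crop9.png',cv2.resize(s[190:350,150:350],(700,560),interpolation=cv2.INTER_CUBIC))
```

```text
now [0.4922 0.4325 0.2696] [-179.52   -0.37   96.63] shift [-0.1121 -0.0907 -0.0003] turn -1.422 q5,6 [  0.6 124.4]
```

View pics/crop9.png

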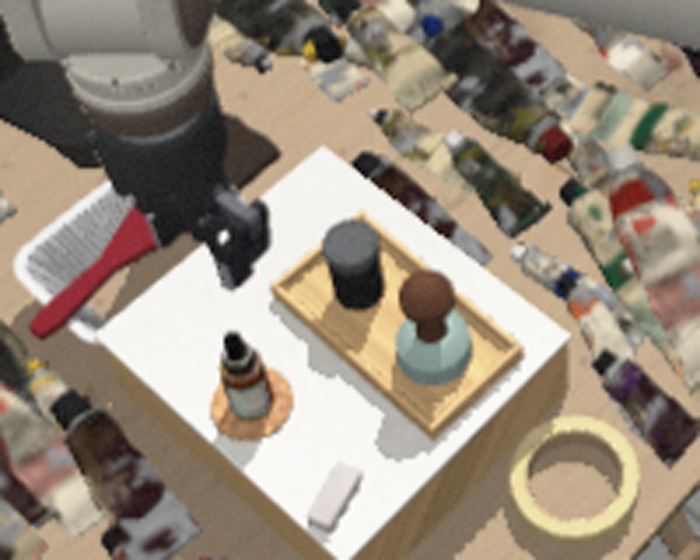

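The bottle stands upright, centred on the coaster at crop (251,404) against the coaster's (252,402). Next is the muller.

>>> {"method": "arm_command", "body": {"series": [[-0.02, -0.017, 0, -0.142], [-0.045, -0.037, 0, -0.284], [-0.07, -0.057, 0, -0.426], [-0.095, -0.077, 0, -0.568], [-0.112, -0.0907, 0, -0.711]], "hand": 0.085}}

```text
time: 46.8
ee_pos: [0.4139, 0.3093, 0.2674]
tcp_rot: [-179.8, -0.6, 137.7]
wrist_force: [-0.2, -0.1, 0.6]
opening: 0.0847
grasp_force: 0.0
```

>>> {"method": "arm_command", "body": {"series": [[0, 0, 0, -0.142], [0, 0, 0, -0.284], [0, 0, 0, -0.426], [0, 0, 0, -0.568], [0, 0, 0, -0.711]]}}

```text
time: 47.3
ee_pos: [0.4149, 0.3107, 0.2671]
tcp_rot: [179.8, -0.6, 178.4]
wrist_force: [-0.3, -0.5, 0.3]
opening: 0.0851
grasp_force: 0.0
```

Run:
```python
from h import *
to([.4141,.3107,.1552],178.1)
```

```text
now [0.4149 0.3107 0.2671] [179.8   -0.63 178.44] shift [-0.0004 -0.0005  0.1119] turn 0.006 q5,6 [ 0.5 38.1]
```

>>> {"method": "arm_command", "body": {"series": [[0, 0, 0.02, 0.006], [0, 0, 0.05, 0.006], [0, 0, 0.08, 0.006], [0, 0, 0.1, 0.006], [0, 0, 0.112, 0.006]]}}

```text
time: 47.8
ee_pos: [0.4131, 0.3108, 0.1533]
tcp_rot: [179.9, -0.7, 177.8]
wrist_force: [0.2, -0.3, 0.6]
opening: 0.0852
grasp_force: 0.0
```

>>> {"method": "arm_command", "body": {"series": [[0, 0, 0, 0], [0, 0, 0, 0], [0, 0, 0, 0], [0, 0, 0, 0], [0, 0, 0, 0]], "hand": 0.045}}

```text
time: 48.3
ee_pos: [0.414, 0.3114, 0.1559]
tcp_rot: [179.8, -0.6, 177.8]
wrist_force: [-0.0, 0.8, -0.2]
opening: 0.0447
grasp_force: 0.0
```

>>> {"method": "arm_command", "body": {"series": [[0, 0, 0, 0], [0, 0, 0, 0], [0, 0, 0, 0], [0, 0, 0, 0], [0, 0, 0, 0]], "hand": 0.03, "grip_force": 40}}

```text
time: 48.8
ee_pos: [0.414, 0.3113, 0.1562]
tcp_rot: [179.8, -0.6, 177.8]
wrist_force: [-1.5, -2.5, 5.4]
opening: 0.0389
grasp_force: 40.2
```

>>> {"method": "arm_command", "body": {"series": [[0, 0, -0.005, 0], [0, 0, -0.02, 0], [0, 0, -0.045, 0], [0, 0, -0.07, 0], [0, 0, -0.095, 0]]}}

```text
time: 49.3
ee_pos: [0.4145, 0.3107, 0.2508]
tcp_rot: [179.9, -0.7, 177.8]
wrist_force: [-0.2, -0.7, -3.4]
opening: 0.039
grasp_force: 41.0
```

>>> {"method": "arm_command", "body": {"series": [[0, 0, -0.015, 0], [-0.001, -0.03, -0.025, 0], [-0.002, -0.065, -0.025, 0], [-0.004, -0.105, -0.025, 0], [-0.005, -0.145, -0.025, 0]]}}

```text
time: 49.8
ee_pos: [0.414, 0.1645, 0.2744]
tcp_rot: [179.8, -0.7, 177.8]
wrist_force: [1.7, -0.4, -3.8]
opening: 0.0388
grasp_force: 41.3
```

>>> {"method": "arm_command", "body": {"series": [[-0.001, -0.04, 0, 0], [-0.003, -0.08, 0, 0], [-0.004, -0.12, 0, 0], [-0.005, -0.16, 0, 0], [-0.007, -0.2, 0, 0]]}}

```text
time: 50.3
ee_pos: [0.4129, -0.036, 0.2739]
tcp_rot: [179.8, -0.7, 177.8]
wrist_force: [1.4, -1.4, -3.7]
opening: 0.0389
grasp_force: 41.3
```

>>> {"method": "arm_command", "body": {"series": [[-0.001, -0.04, 0, 0], [-0.003, -0.08, 0, 0], [-0.004, -0.12, 0, 0], [-0.005, -0.16, 0, 0], [-0.007, -0.195, 0, 0]]}}

```text
time: 50.8
ee_pos: [0.4123, -0.2314, 0.2729]
tcp_rot: [179.8, -0.7, 177.7]
wrist_force: [1.4, 0.9, -2.8]
opening: 0.0387
grasp_force: 41.3
```

>>> {"method": "arm_command", "body": {"series": [[-0.001, -0.035, 0, -0.03], [-0.002, -0.07, 0, -0.06], [-0.003, -0.1, 0, -0.1], [-0.004, -0.125, 0, -0.13], [-0.005, -0.143, 0, -0.143]]}}

```text
time: 51.3
ee_pos: [0.4119, -0.3742, 0.2718]
tcp_rot: [179.6, -0.7, -174.0]
wrist_force: [0.4, 1.0, -3.8]
opening: 0.039
grasp_force: 41.4
```

>>> {"method": "arm_command", "body": {"series": [[0, 0, 0, 0], [0, 0, 0, 0], [0, 0, 0, 0], [0, 0, 0, 0], [0, 0, 0, 0]]}}

```text
time: 51.8
ee_pos: [0.4124, -0.372, 0.273]
tcp_rot: [179.7, -0.6, -174.0]
wrist_force: [-0.9, 0.2, -3.4]
opening: 0.0388
grasp_force: 41.5
```

Run:
```python
from h import *
to([.416,-.372,.1575],-173.7)
```

```text
now [ 0.4124 -0.372   0.273 ] [ 179.74   -0.58 -174.  ] shift [-0.0047 -0.0009  0.1155] turn -0.005 q5,6 [ -0.3 -47.9]
```

>>> {"method": "arm_command", "body": {"series": [[-0.0044, -0.001, 0.02, -0.005], [-0.0044, -0.001, 0.05, -0.005], [-0.0044, -0.001, 0.08, -0.005], [-0.0044, -0.001, 0.1, -0.005], [-0.0044, -0.001, 0.109, -0.005]]}}

```text
time: 52.3
ee_pos: [0.415, -0.3718, 0.1617]
tcp_rot: [179.6, -0.7, -173.7]
wrist_force: [-0.8, 0.9, -3.7]
opening: 0.0387
grasp_force: 41.5
```

>>> {"method": "arm_command", "body": {"series": [[0, 0, 0.002, 0], [0, 0, 0.004, 0], [0, 0, 0.005, 0], [0, 0, 0.005, 0], [0, 0, 0.005, 0]]}}

```text
time: 52.8
ee_pos: [0.4157, -0.373, 0.1593]
tcp_rot: [179.8, -0.6, -173.8]
wrist_force: [-0.2, -0.5, -3.3]
opening: 0.0386
grasp_force: 41.5
```

>>> {"method": "arm_command", "body": {"series": [[0, 0, 0.0005, 0], [0, 0, 0.001, 0], [0, 0, 0.001, 0], [0, 0, 0.001, 0], [0, 0, 0.001, 0]]}}

```text
time: 53.3
ee_pos: [0.4157, -0.373, 0.1582]
tcp_rot: [179.8, -0.6, -173.8]
wrist_force: [0.2, -0.3, 3.5]
opening: 0.0387
grasp_force: 42.1
```

Run:
```python
from h import *
to([.416,-.372,.1575],-173.7)
```

```text
now [ 0.4157 -0.373   0.1582] [ 179.77   -0.56 -173.76] shift [-0.0004  0.0009  0.0007] turn -0.001 q5,6 [ -0.3 -48. ]
```

>>> {"method": "arm_command", "body": {"series": [[0, 0, 0, 0], [0, 0, 0, 0], [0, 0, 0, 0], [0, 0, 0, 0], [0, 0, 0, 0]], "hand": 0.06}}

```text
time: 53.8
ee_pos: [0.4155, -0.3727, 0.1576]
tcp_rot: [179.7, -0.6, -173.8]
wrist_force: [-0.4, 0.4, 0.0]
opening: 0.0597
grasp_force: 0.0
```

>>> {"method": "arm_command", "body": {"series": [[0, 0, -0.02, 0], [0, 0, -0.045, 0], [0, 0, -0.08, 0], [0, 0, -0.105, 0], [0, 0, -0.115, 0]]}}

```text
time: 54.3
ee_pos: [0.4172, -0.3735, 0.2752]
tcp_rot: [179.9, -0.5, -173.8]
wrist_force: [0.2, -0.3, 0.3]
opening: 0.06
grasp_force: 0.0
```

>>> {"method": "arm_command", "body": {"series": [[-0.008, 0.03, 0, 0], [-0.018, 0.07, 0, 0], [-0.028, 0.11, 0, 0], [-0.038, 0.145, 0, 0], [-0.046, 0.18, 0, 0]]}}

```text
time: 54.8
ee_pos: [0.4429, -0.1877, 0.2721]
tcp_rot: [179.7, -0.6, -173.8]
wrist_force: [0.3, -0.5, -0.1]
opening: 0.0599
grasp_force: 0.0
```

>>> {"method": "arm_command", "body": {"series": [[-0.01, 0.04, 0, 0.03], [-0.02, 0.08, 0, 0.06], [-0.03, 0.115, 0, 0.1], [-0.036, 0.14, 0, 0.13], [-0.041, 0.158, 0, 0.142]]}}

```text
time: 55.3
ee_pos: [0.4664, -0.0259, 0.2725]
tcp_rot: [179.8, -0.7, 178.1]
wrist_force: [0.6, -0.5, 1.0]
opening: 0.0602
grasp_force: 0.0
```

Run:
```python
from h import *
to([.5013,.3067,.27],178.1)
t=cam('top','top10.png')['color']; s=cam('scene','scene10.png')['color']
L=lambda f:cv2.imread('pics/'+f)
# top: foot template (light glass) and handle: subpixel shift of muller patch between top0 and top10
def shift(a,b,x0,y0,x1,y1,u=8,r=3):
    A=cv2.resize(a[y0:y1,x0:x1],None,fx=u,fy=u,interpolation=cv2.INTER_CUBIC)
    B=cv2.resize(b[y0-r:y1+r,x0-r:x1+r],None,fx=u,fy=u,interpolation=cv2.INTER_CUBIC)
    m=cv2.matchTemplate(B,A,cv2.TM_CCOEFF_NORMED); _,v,_,p=cv2.minMaxLoc(m); return (p[0]/u-r,p[1]/u-r,round(v,3))
for n in ('top0.png','top1.png'):
    print('muller top',shift(L(n),t,416,212,441,232),'ref board far corner',shift(L(n),t,403,172,418,182),'stand(5 vs 10)',shift(L('top5.png'),t,412,199,422,214))
print('ref scene board corner',shift(L('scene0.png'),s,364,144,376,160))
cv2.imwrite('pics/crop10.png',np.hstack([cv2.resize(x[165:245,390:460],(350,400),interpolation=cv2.INTER_CUBIC) for x in (L('top0.png'),t)]))
```

```text
now [ 0.4664 -0.0259  0.2725] [179.8   -0.69 178.12] shift [-0.024   0.3336  0.0034] turn 0.0 q5,6 [ 0.2 -1.4]
muller top (0.25, 0.0, 0.969) ref board far corner (0.0, 0.0, 1.0) stand(5 vs 10) (0.0, 0.0, 0.971)
muller top (0.25, 0.0, 0.969) ref board far corner (0.0, 0.0, 1.0) stand(5 vs 10) (0.0, 0.0, 0.971)
ref scene board corner (0.0, 0.0, 0.99)
```

View pics/crop10.png

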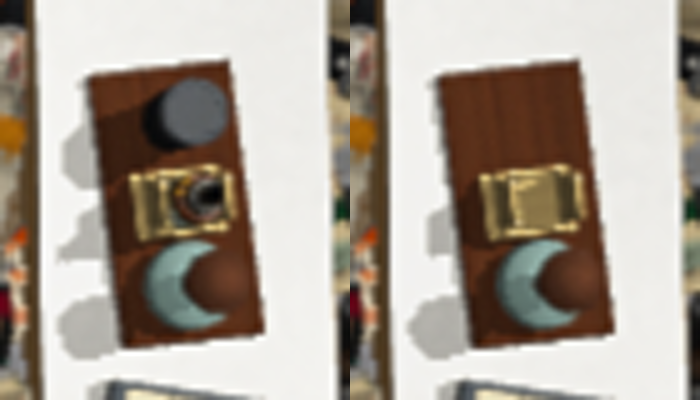

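The muller is back within about 0.25 px (under 1 mm) of its start, and the stand is unmoved. Now the jar.

>>> {"method": "arm_command", "body": {"series": [[-0.002, 0.035, 0, 0], [-0.005, 0.075, 0, 0], [-0.008, 0.115, 0, 0], [-0.011, 0.155, 0, 0], [-0.014, 0.19, 0, 0]], "hand": 0.085}}

```text
time: 55.9
ee_pos: [0.4869, 0.1627, 0.2732]
tcp_rot: [179.8, -0.7, 178.1]
wrist_force: [-0.1, 0.2, 0.1]
opening: 0.0851
grasp_force: 0.0
```

>>> {"method": "arm_command", "body": {"series": [[-0.003, 0.04, 0, 0], [-0.006, 0.08, 0, 0], [-0.009, 0.115, 0, 0], [-0.01, 0.14, 0, 0], [-0.01, 0.1436, 0, 0]]}}

```text
time: 56.4
ee_pos: [0.5018, 0.3066, 0.2724]
tcp_rot: [179.9, -0.7, 178.2]
wrist_force: [0.6, 0.1, -0.4]
opening: 0.0846
grasp_force: 0.0
```

>>> {"method": "arm_command", "body": {"series": [[0, 0, 0, 0], [0, 0, 0, 0], [0, 0, 0, 0], [0, 0, 0, 0], [0, 0, 0, 0]]}}

```text
time: 56.9
ee_pos: [0.5017, 0.3043, 0.2746]
tcp_rot: [179.8, -0.6, 178.1]
wrist_force: [-0.1, -0.5, -0.0]
opening: 0.0852
grasp_force: 0.0
```

Run:
```python
from h import *
to([.4998,.307,.1345],178.1)
```

```text
now [0.5017 0.3043 0.2746] [179.79  -0.61 178.06] shift [0.0005 0.0022 0.1401] turn -0.001 q5,6 [ 0.5 32.9]
```

>>> {"method": "arm_command", "body": {"series": [[0.0005, 0.0022, 0.02, 0], [0.0005, 0.0022, 0.05, 0], [0.0005, 0.0022, 0.085, 0], [0.0005, 0.0022, 0.12, 0], [0.0005, 0.0022, 0.14, 0]]}}

```text
time: 57.4
ee_pos: [0.4987, 0.3068, 0.1314]
tcp_rot: [179.9, -0.8, 178.1]
wrist_force: [-0.5, -0.1, -0.6]
opening: 0.085
grasp_force: 0.0
```

>>> {"method": "arm_command", "body": {"series": [[0, 0, 0, 0], [0, 0, 0, 0], [0, 0, 0, 0], [0, 0, 0, 0], [0, 0, 0, 0]], "hand": 0.05}}

```text
time: 57.9
ee_pos: [0.5, 0.3079, 0.1354]
tcp_rot: [179.8, -0.6, 178.1]
wrist_force: [-0.4, -0.3, 0.8]
opening: 0.0503
grasp_force: 0.0
```

>>> {"method": "arm_command", "body": {"series": [[0, 0, 0, 0], [0, 0, 0, 0], [0, 0, 0, 0], [0, 0, 0, 0], [0, 0, 0, 0]], "hand": 0.035, "grip_force": 30}}

```text
time: 58.4
ee_pos: [0.4999, 0.3079, 0.1352]
tcp_rot: [179.8, -0.6, 178.1]
wrist_force: [0.0, -0.4, 6.0]
opening: 0.0401
grasp_force: 30.0
```

>>> {"method": "arm_command", "body": {"series": [[0, 0, -0.01, 0], [0, 0, -0.035, 0], [0, 0, -0.07, 0], [0, 0, -0.105, 0], [0, 0, -0.135, 0]]}}

```text
time: 58.9
ee_pos: [0.5009, 0.307, 0.2715]
tcp_rot: [179.8, -0.6, 178.1]
wrist_force: [-0.2, 0.6, -1.2]
opening: 0.0401
grasp_force: 30.5
```

>>> {"method": "arm_command", "body": {"series": [[-0.002, -0.025, 0, 0], [-0.005, -0.065, 0, 0], [-0.008, -0.105, 0, 0], [-0.011, -0.145, 0, 0], [-0.013, -0.185, 0, 0]]}}

```text
time: 59.4
ee_pos: [0.5076, 0.1203, 0.2688]
tcp_rot: [179.8, -0.7, 178.1]
wrist_force: [0.2, 0.7, -0.9]
opening: 0.0399
grasp_force: 30.6
```

>>> {"method": "arm_command", "body": {"series": [[-0.003, -0.04, 0, 0], [-0.006, -0.08, 0, 0], [-0.009, -0.12, 0, 0], [-0.012, -0.16, 0, 0], [-0.015, -0.2, 0, 0]]}}

```text
time: 59.9
ee_pos: [0.5159, -0.0802, 0.2681]
tcp_rot: [179.8, -0.6, 178.1]
wrist_force: [0.2, 0.9, 0.3]
opening: 0.0399
grasp_force: 30.6
```

>>> {"method": "arm_command", "body": {"series": [[-0.003, -0.04, 0, 0], [-0.006, -0.08, 0, 0], [-0.009, -0.12, 0, 0], [-0.011, -0.15, 0, 0], [-0.013, -0.18, 0, 0]]}}

```text
time: 60.4
ee_pos: [0.523, -0.2605, 0.2671]
tcp_rot: [179.8, -0.7, 178.1]
wrist_force: [0.1, 0.3, -1.6]
opening: 0.0397
grasp_force: 30.6
```

>>> {"method": "arm_command", "body": {"series": [[-0.002, -0.03, 0, -0.03], [-0.004, -0.06, 0, -0.06], [-0.006, -0.085, 0, -0.1], [-0.007, -0.1, 0, -0.13], [-0.008, -0.106, 0, -0.143]]}}

```text
time: 60.9
ee_pos: [0.5275, -0.3665, 0.266]
tcp_rot: [179.7, -0.7, -173.7]
wrist_force: [-0.1, -0.2, -0.8]
opening: 0.0397
grasp_force: 30.6
```

>>> {"method": "arm_command", "body": {"series": [[0, 0, 0, 0], [0, 0, 0, 0], [0, 0, 0, 0], [0, 0, 0, 0], [0, 0, 0, 0]]}}

```text
time: 61.4
ee_pos: [0.5279, -0.3646, 0.2668]
tcp_rot: [179.7, -0.6, -173.7]
wrist_force: [-0.4, -0.5, -0.5]
opening: 0.0396
grasp_force: 30.6
```

Run:
```python
from h import *
to([.5268,-.3649,.1368],-173.7)
```

```text
now [ 0.5279 -0.3646  0.2668] [ 179.73   -0.58 -173.67] shift [-1.0e-04 -8.0e-04  1.3e-01] turn 0.0 q5,6 [ -0.2 -40.9]
```

>>> {"method": "arm_command", "body": {"series": [[0, -0.0008, 0.025, 0], [0, -0.0008, 0.06, 0], [0, -0.0008, 0.095, 0], [0, -0.0008, 0.115, 0], [0, -0.0008, 0.123, 0]]}}

```text
time: 61.9
ee_pos: [0.5257, -0.3646, 0.141]
tcp_rot: [179.6, -0.7, -173.7]
wrist_force: [0.5, -0.0, -0.9]
opening: 0.0398
grasp_force: 30.6
```

>>> {"method": "arm_command", "body": {"series": [[0, 0, 0.002, 0], [0, 0, 0.004, 0], [0, 0, 0.005, 0], [0, 0, 0.005, 0], [0, 0, 0.005, 0]]}}

```text
time: 62.4
ee_pos: [0.5268, -0.3656, 0.1392]
tcp_rot: [179.8, -0.6, -173.7]
wrist_force: [0.1, -0.1, -1.4]
opening: 0.0399
grasp_force: 30.6
```

>>> {"method": "arm_command", "body": {"series": [[0, 0, 0.0005, 0], [0, 0, 0.001, 0], [0, 0, 0.001, 0], [0, 0, 0.001, 0], [0, 0, 0.001, 0]]}}

```text
time: 62.9
ee_pos: [0.5265, -0.3654, 0.1374]
tcp_rot: [179.7, -0.6, -173.7]
wrist_force: [0.0, -0.5, -0.6]
opening: 0.0397
grasp_force: 30.6
```

Next is the last half millimetre: +0.6 mm in y (tool y), then contact.

>>> {"method": "arm_command", "body": {"series": [[0, 0.0005, 0, 0], [0, 0.0005, 0.0004, 0], [0, 0.0005, 0.0008, 0], [0, 0.0005, 0.0008, 0], [0, 0.0005, 0.0008, 0]]}}

```text
time: 63.4
ee_pos: [0.5266, -0.3649, 0.1373]
tcp_rot: [179.7, -0.6, -173.7]
wrist_force: [-0.8, 1.7, 6.0]
opening: 0.0398
grasp_force: 31.1
```

>>> {"method": "arm_command", "body": {"series": [[0, 0, 0, 0], [0, 0, 0, 0], [0, 0, 0, 0], [0, 0, 0, 0], [0, 0, 0, 0]], "hand": 0.06}}

```text
time: 63.9
ee_pos: [0.5264, -0.3649, 0.1365]
tcp_rot: [179.7, -0.6, -173.7]
wrist_force: [0.2, 0.4, 0.6]
opening: 0.0601
grasp_force: 0.0
```

>>> {"method": "arm_command", "body": {"series": [[0, 0, -0.02, 0], [0, 0, -0.045, 0], [0, 0, -0.08, 0], [0, 0, -0.11, 0], [0, 0, -0.13, 0]]}}

```text
time: 64.4
ee_pos: [0.528, -0.3655, 0.2692]
tcp_rot: [179.8, -0.5, -173.7]
wrist_force: [0.3, -0.7, 0.4]
opening: 0.0598
grasp_force: 0.0
```

>>> {"method": "arm_command", "body": {"series": [[0, 0.03, 0, 0], [0, 0.07, 0, 0], [0, 0.11, 0, 0], [0, 0.145, 0, 0], [0, 0.18, 0, 0]]}}

```text
time: 64.9
ee_pos: [0.5077, -0.1851, 0.2677]
tcp_rot: [179.7, -0.6, -173.7]
wrist_force: [0.5, -0.1, 0.7]
opening: 0.0601
grasp_force: 0.0
```

>>> {"method": "arm_command", "body": {"series": [[0, 0.04, 0, 0], [0, 0.08, 0, 0], [0, 0.115, 0, 0], [0, 0.14, 0, 0], [0, 0.158, 0, 0]]}}

```text
time: 65.4
ee_pos: [0.4905, -0.0278, 0.2687]
tcp_rot: [179.7, -0.6, -173.6]
wrist_force: [0.8, -0.4, 0.0]
opening: 0.0598
grasp_force: 0.0
```

Run:
```python
from h import *
t=cam('top','top11.png')['color']; s=cam('scene','scene11.png')['color']
L=lambda f:cv2.imread('pics/'+f)
def shift(a,b,x0,y0,x1,y1,u=8,r=3):
    A=cv2.resize(a[y0:y1,x0:x1],None,fx=u,fy=u,interpolation=cv2.INTER_CUBIC)
    B=cv2.resize(b[y0-r:y1+r,x0-r:x1+r],None,fx=u,fy=u,interpolation=cv2.INTER_CUBIC)
    m=cv2.matchTemplate(B,A,cv2.TM_CCOEFF_NORMED); _,v,_,p=cv2.minMaxLoc(m); return (p[0]/u-r,p[1]/u-r,round(v,3))
print('muller',shift(L('top0.png'),t,416,212,441,232))
print('jar top',shift(L('top0.png'),t,418,179,437,196),'jar scene',shift(L('scene0.png'),s,376,125,394,151))
cv2.imwrite('pics/crop11.png',np.hstack([cv2.resize(t[165:245,390:460],(350,400),interpolation=cv2.INTER_CUBIC),cv2.resize(s[180:340,150:330],(450,400))]))
```

```text
muller (0.25, 0.0, 0.969)
jar top (0.0, 0.125, 0.989) jar scene (0.125, 0.0, 0.998)
```

View pics/crop11.png

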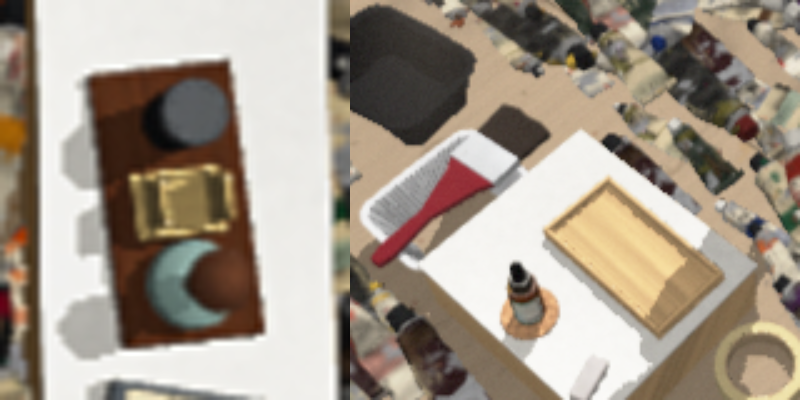

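The muller and jar are back within about 1 mm, the stand is unmoved, the bottle is upright mid-coaster and the tray is empty. Handing in.

```bash
python3 -c "
from workcell import bot
print(bot.job_done())"
```

```text
the job is handed in; nothing more can be done
None
```

The job is handed in after about 65 s: the bottle stands upright in the middle of the coaster, the muller and jar are back upright within about 1 mm of where they started by image comparison, and the stand did not move.

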